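# Break down two piles of turntable parts onto the test stations

## Robot

A 6-joint arm with a two-finger parallel gripper is mounted at the origin on the work surface. World frame = base frame: x ahead of the robot, y to its left, z up, the work surface at z = 0. Lengths are in m, angles in rad, forces in N, time in s.
With the tool pointing down it reaches from about 0.35 to 0.875 m from the base axis. Payload 15.5 kg.
Tool frame: the origin (TCP) lies between the finger pads; the fingertips stand 14 mm ahead of it and the grasp point (between the pads) lies 5 mm behind it (ctrl.tips_ahead is the distance from the TCP to the fingertips, in m); z points along the fingers, y is the line along which they close (so a half turn about z gives the same grasp; the last joint's range is limited). The gripper opens to 85 mm and grips with 20 to 120 N. Pads are 22 mm wide; open, the fingers measure 114 mm over their backs; the gripper's body (76 mm by 85 mm) begins 54 mm behind the grasp point. The pads swing forward as they close: fully open they stand 13 mm farther back than shut.
Start: joints at [-1.411, 0.494, 1.345, -0, 1.302, -0.096], TCP at [0.158, -0.605, 0.245] pointing down, gripper open.
Joint ranges: [-2.91, 2.91], [-0.82, 2.16], [0.22, 2.67], [-1.22, 4.37], [0.12, 2.79], [-3.08, 3.08]. Speed limits (rad/s): [1.89, 1.89, 2.57, 3.01, 3.01, 3.01].

## Interface

Orientations are given as [roll, pitch, yaw] about the fixed x, y, z axes, in that order (R = Rz(yaw) Ry(pitch) Rx(roll)).
In Python, from plant import readout, cams, workorder, ctrl gives the robot as it stands.
- The arm moves only by the tool servo_tool, never from a script. Its argument "increments" is a list that holds one entry, the list of rows, each a list of 7 numbers: the shift along the world's x, y, z in units of 60 mm (1.0 is 60 mm), then the turn, a rotation vector about the world's x, y, z in units of 5 degrees (1.0 is 5 degrees), then the finger opening in mm, from 0 to 85.4. In form: [[[dx, dy, dz, wx, wy, wz, grip], ...]]. A call has exactly 5 rows; each row shifts and turns the commanded pose from where the row before left it; what a row does not reach is not made up. A row lasts 1/8 s, in which the tool goes at most 62.5 mm and 10.7 degrees, less where a joint would pass 70% of its speed; a pose out of reach is approached as far as the arm can. A call is refused whole if a number of a shift passes 1 or a number of a turn 1, either way. A call with a gripper value outside its range is refused whole. The fingers move at their own pace and stop on an object; "squeeze" is the grip in N (left out, the last holds). Time passes only in rows, so rows that do not move let the fingers close, or fill a call up. It gives the time, the measured TCP pose, the force, the opening and the grip force at its end, in the units of the state.
- readout.get_obs(): the state, without advancing time (a new reading comes with each control period).
- cams.capture(name): name is "scene" or "top" or "wrist"; returns a dict with "color" (400x640x3 uint8, blue, green, red), "mtx" (3x3 intrinsics, pixels), "k1" (the pictures are not rectified: a ray, as slopes to the right and down, at radius r is drawn at 1 + k1 r^2 times it, then the intrinsics apply), "R" (3x3) and "t" (3): a world point X has camera coordinates R X + t; the wrist camera has in their place "mount" (4x4, takes a point from camera to tool coordinates, whose origin is the TCP and whose axes are the flange's). Camera axes: x right, y down, z forward; pixel columns grow to the right and rows downward; lengths in m; the calibration is good to about 2 mm. A picture is of the moment at which its call begins: read the wrist's pose just before it. There is no depth.
- workorder.sign_off(): hands the job in; it is judged then, once.
The state is a dict: "t": time; "joints": joint angles; "dq": joint speeds; "effort": joint torques, N m; "eef_pos": TCP position; "eef_rot": TCP orientation; "ft_force": force on the tool from outside, world axes, zero at the start; "ft_torque": the same for the moment, N m; "opening": finger opening in m; "gripper_force": force on a finger pad.
Only numpy, scipy, OpenCV 4.12 (cv2) and the standard library are available. Lean on these libraries where they do the work, as an engineer would, in place of code of your own. Each camera call takes 0.05 s, during which the arm holds its last target. There are 200 camera calls.

## Task

Take the two piles of turntable parts apart and lay the parts out for testing: the pulley in the little round dish, the brass counterweight on the scale's pan, the sub-platter in the wide round spin stand with the steel puck centred on top of its hub, and the motor with its square foot inside the rim of the square cradle. Everything ends upright, flat down in its own place and let go; set the parts down gently, do not drop or throw them.

Things in the scene. Friction and masses are not known exactly. Their poses are not given: they have to be found in the camera images.
- subplatter_mid (a point): Sub-platter, bottom of one pile, standing on the bench: a white plastic disc 90 mm across and 10 mm thick with a plain aluminium hub 50 mm across rising 26 mm from its middle (36 mm high in all, flat hub top and flat underside, about 0.3 kg). Point: on its axis, 18 mm above its underside; z points up along the axis. Grip it by the hub. The counterweight stands on the hub and the pulley on the counterweight, each up to about 4 mm off centre.
- weight_mid (a point): Brass counterweight, loose, middle of that pile: plain upright cylinder 48 mm across, 30 mm high, about 0.36 kg. Point: its centre, 15 mm above its underside; z up along its axis.
- pulley_mid (a point): Pulley, loose, top of that pile: small upright aluminium cylinder 28 mm across and 28 mm high with a shallow groove (25 mm across) round its middle 14 mm, about 0.05 kg. Point: its centre, 14 mm above its underside; z up along its axis.
- motor_mid (a point): Motor, bottom of the other pile, standing on the bench: a square steel foot plate 60 x 60 x 8 mm with a round dark can 44 mm across rising 30 mm from its middle (38 mm high in all, flat top and underside, about 0.35 kg). Point: on its axis, 19 mm above its underside; z up, x and y parallel to the sides of the square foot. Grip it by the can. The puck stands on the can, up to about 4 mm off centre.
- puck_mid (a point): Steel puck, loose, on top of the motor: a round base 50 mm across and 10 mm thick with a round grip knob 30 mm across rising 18 mm from its middle (28 mm high in all, flat underside, about 0.25 kg). Point: on its axis, 14 mm above its underside; z up (knob on top).
- spin_stand: Spin stand, fixed to the bench: wide round aluminium dish, 122 mm across outside, 110 mm inside, rim 14 mm above the bench, flat inner floor 6 mm above the bench. Origin: on the bench below its centre; z up.
- scale: Bench scale, fixed: white body 88 mm (x) by 118 mm (y), top 22 mm above the bench, carrying a round steel pan 74 mm across outside, 68 mm inside, rim 33 mm and flat inner floor 26 mm above the bench. Origin: on the bench below the centre of the pan (the body reaches 73 mm to +y, where the display is, and 45 mm to -y); z up.
- cradle: Motor cradle, fixed: square grey tray 92 mm outside, 80 mm inside, rim 12 mm and flat inner floor 5 mm above the bench. Origin: on the bench below its centre; x and y parallel to its sides, z up.
- dish: Little round white dish, fixed: 56 mm across outside, 50 mm inside, rim 11 mm and flat inner floor 3 mm above the bench. Origin: on the bench below its centre; z up.
Not all that is in view belongs to the job. Leave any green or red look-alike of the part that bears puck_mid alone.

How it is judged:
By the outcome, as a careful person would: the job done as asked, in the order asked, and still so for the second after the job is handed in, with the robot touching nothing.
It also fails if it takes over 131 s, if anything falls off the work surface, if the arm or the gripper's body presses on something with over 40 N, if the wrist force passes 120 N, or if a joint passes its speed limit or range.

## Working session

There is one attempt and no reset: what is moved stays moved. The work goes in short steps, Python scripts to look and compute and a tool call to move; the robot and the scene stay as the last step left them, time stands still between calls to the robot, and variables do not carry over. Pictures are saved under pics/ and viewed, at most 14 in all, crops included, and the job is handed in when it is done.

Besides the shell and the picture viewer there is one more tool, called after "Call:" as name(argument=value, ...) on one line, values as JSON. servo_tool: Moves the arm, as the interface text tells. Its arguments: {"type":"object","properties":{"increments":{"type":"array"},"squeeze":{"type":"number"}},"required":["increments"]}

```bash
ls; mkdir -p pics; cat > h.py <<'E'
import numpy as np, cv2
from plant import readout, cams, workorder, ctrl
from scipy.spatial.transform import Rotation as Ro
def snap(n,f=None):
    o=readout.get_obs(); c=cams.capture(n)
    if 'mount' in c:
        T=np.eye(4); T[:3,:3]=Ro.from_euler('xyz',o['eef_rot']).as_matrix(); T[:3,3]=o['eef_pos']
        M=np.linalg.inv(T@np.array(c['mount'])); c['R']=M[:3,:3]; c['t']=M[:3,3]
    if f: cv2.imwrite('pics/'+f,c['color'])
    return c
def ray(c,u,v):
    K=np.array(c['mtx']); d=np.array([(u-K[0,2])/K[0,0],(v-K[1,2])/K[1,1]]); s=d.copy()
    for _ in range(20): s=d/(1+c['k1']*(s@s))
    R=np.array(c['R']); return -R.T@np.array(c['t']), R.T@np.array([s[0],s[1],1])
def onplane(c,u,v,z):
    o,d=ray(c,u,v); return (o+d*(z-o[2])/d[2])[:3]
def proj(c,X):
    p=np.array(c['R'])@np.array(X)+np.array(c['t']); s=p[:2]/p[2]; s=s*(1+c['k1']*(s@s)); K=np.array(c['mtx'])
    return K[0,0]*s[0]+K[0,2],K[1,1]*s[1]+K[1,2]
E
python3 - <<'E'
from h import *
o=readout.get_obs(); print(o['eef_pos'],o['eef_rot'],o['opening'],ctrl.tips_ahead)
for n in('scene','top','wrist'):
    c=snap(n,n+'0.png'); print(n,c['mtx'],c['k1'],-np.array(c['R']).T@c['t'])
E
```

```text
pics
[ 0.15806973 -0.60430947  0.24468266] [-3.14032968e+00 -1.03619274e-04  2.55778903e-01] 0.0852284698735116 0.014
scene [[456.8686447    0.         317.61969748]
 [  0.         456.8686447  194.50266094]
 [  0.           0.           1.        ]] 0.04568341452253016 [0.83327939 0.33986703 0.91760553]
top [[504.01078911   0.         321.20636359]
 [  0.         504.01078911 196.19136795]
 [  0.           0.           1.        ]] 0.04296400216569477 [0.20849128 0.0245906  1.34842511]
wrist [[294.78199729   0.         316.29734997]
 [  0.         294.78199729 198.02876094]
 [  0.           0.           1.        ]] 0.01016221017524914 [ 0.22467734 -0.58604754  0.37306603]
```

View pics/top0.png

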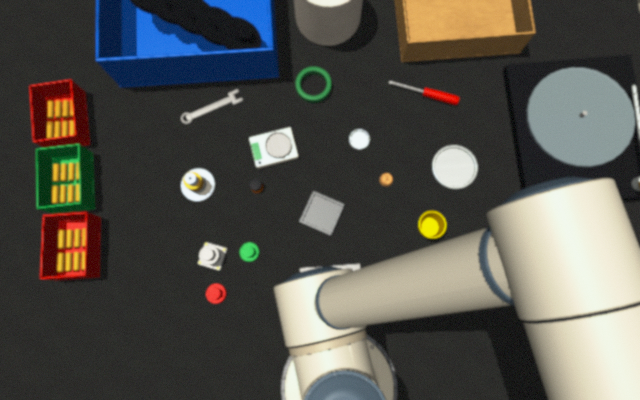

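View pics/scene0.png

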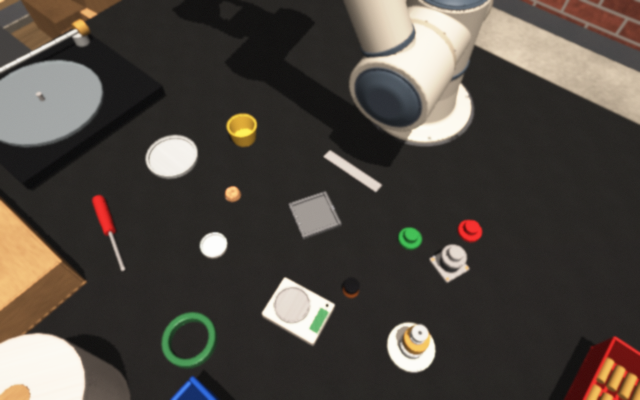

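The top view shows pile 1 (sub-platter) at (198,184) and pile 2 (motor and puck) at (211,256). The dish is at (359,139), the scale pan at (278,145), the cradle at (322,213) and the spin stand at (455,167).

Puck candidates in the top view:
- Steel puck on the motor at (211,254): chosen, as it is grey and stands on the motor.
- Green look-alike at (249,252): leave alone.
- Red look-alike at (215,293): leave alone.

Distractors are the dark knob at (257,186), the orange one at (386,180), the yellow cup at (432,224) and the turntable platter at (582,115).

```bash
python3 - <<'E'
from h import *
c=snap('top'); s=snap('scene')
L={'plat':(198,184,.01),'pulley':(193,180,.09),'motor':(211,256,.008),'puck':(209,254,.066),'dish':(359,139,.011),'pan':(278,145,.033),'disp':(257,150,.022),'cradle':(322,213,.012),'spin':(455,167,.014),'green':(249,252,.02)}
for k,(u,v,z) in L.items(): print(k,onplane(c,u,v,z).round(3))
L={'plat':(411,347,.01),'pulley':(420,331,.094),'motor':(450,267,.008),'puck':(454,252,.066),'dish':(213,245,.011),'pan':(292,305,.033),'cradle':(315,215,.012),'spin':(172,157,.014)}
for k,(u,v,z) in L.items(): print(k,onplane(s,u,v,z).round(3))
a=cv2.resize(c['color'][160:310,170:290],None,fx=4,fy=4,interpolation=cv2.INTER_CUBIC)
b=cv2.resize(s['color'][210:380,375:495],None,fx=3.3,fy=3.5,interpolation=cv2.INTER_CUBIC)
b=cv2.resize(b,(300,600));cv2.imwrite('pics/crop1.png',np.hstack([a,b]))
E
```

```text
plat [0.549 0.341 0.01 ]
pulley [0.54  0.334 0.09 ]
motor [0.351 0.311 0.008]
puck [0.35  0.304 0.066]
dish [ 0.644 -0.108  0.011]
pan [0.636 0.116 0.033]
disp [0.63  0.175 0.022]
cradle [0.444 0.01  0.012]
spin [ 0.544 -0.362  0.014]
green [0.352 0.209 0.02 ]
plat [0.55  0.344 0.01 ]
pulley [0.543 0.341 0.094]
motor [0.358 0.315 0.008]
puck [0.355 0.306 0.066]
dish [ 0.647 -0.106  0.011]
pan [0.641 0.12  0.033]
cradle [0.448 0.016 0.012]
spin [ 0.549 -0.353  0.014]
```

View pics/crop1.png

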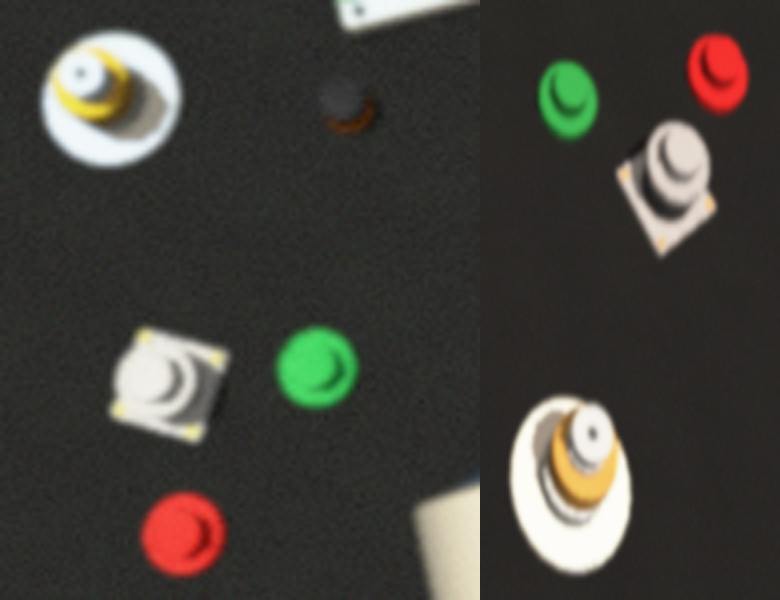

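View pics/wrist0.png

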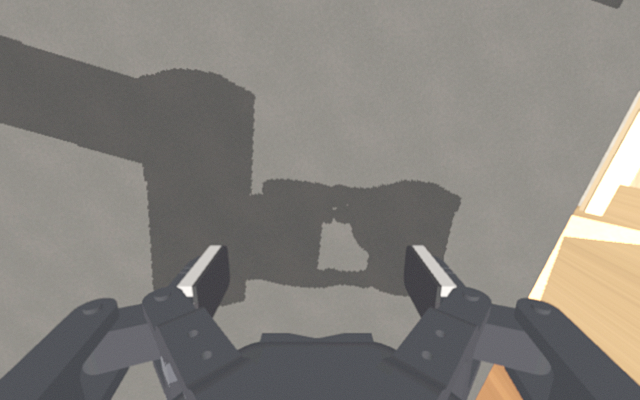

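The crop confirms it: the grey puck sits on the motor's square foot, the green and red look-alikes stand apart, and the brass weight and pulley are on the white platter. The wrist view shows the open pads at (218,247) and (418,247), roughly at TCP depth.

Call:
servo_tool(increments=[[[0.8, 0.53, 0, 0, 0, 0, 48], [0.8, 0.53, 0, 0, 0, 0, 48], [0.8, 0.53, 0, 0, 0, 0, 48], [0.8, 0.53, 0, 0, 0, 0, 48], [0.8, 0.53, 0, 0, 0, 0, 48]]])

```text
t: 0.88
eef_pos: [0.3995, -0.4445, 0.2453]
eef_rot: [3.141, -0.0, 0.256]
ft_force: [-0.2, -1.0, -0.1]
opening: 0.048
gripper_force: 0.0
```

Call:
servo_tool(increments=[[[0.8, 0.53, 0, 0, 0, 0, 48], [0.8, 0.53, 0, 0, 0, 0, 48], [0.8, 0.53, 0, 0, 0, 0, 48], [0, 1, 0, 0, 0, 0, 48], [0, 1, 0, 0, 0, 0, 48]]])

```text
t: 1.5
eef_pos: [0.5423, -0.2284, 0.2448]
eef_rot: [-3.141, 0.0, 0.256]
ft_force: [-0.2, 0.2, 0.3]
opening: 0.0479
gripper_force: 0.0
```

```bash
python3 - <<'E'
from h import *
c=snap('wrist','w1.png'); print(np.array(c['mount']).round(3), readout.get_obs()['opening'],ctrl.tips_ahead,readout.get_obs()['eef_pos'])
for n,p in dict(spin=(.547,-.357,.014),dish=(.645,-.107,.011),cradle=(.446,.013,.012),pan=(.638,.118,.033)).items(): print(n,proj(c,p))
E
```

```text
[[ 0.001 -0.962 -0.273  0.069]
 [ 1.     0.001  0.    -0.001]
 [-0.    -0.273  0.962 -0.128]
 [ 0.     0.     0.     1.   ]] 0.047676556316067466 0.014 [ 0.54136257 -0.22186712  0.24494324]
spin (np.float64(416.6649910322781), np.float64(194.26489293699632))
dish (np.float64(235.7024875359216), np.float64(57.329001436777645))
cradle (np.float64(113.33621955857112), np.float64(196.65934432063645))
pan (np.float64(3.7347210190734472), np.float64(-4.014557302504386))
```

View pics/w1.png

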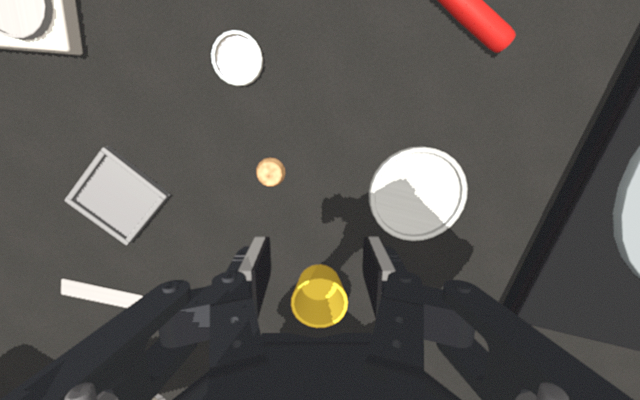

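The wrist view shows the spin stand at (418,194), the dish at (237,58), the cradle at (116,196) and the pad tips at about (268,238) and (367,238). I'll measure the fixtures from this view.

```bash
cat >> h.py <<'E'
def blob(c,mask,near):
    cs,_=cv2.findContours(mask.astype(np.uint8),cv2.RETR_EXTERNAL,cv2.CHAIN_APPROX_NONE)
    cs=[k for k in cs if len(k)>25]
    return min(cs,key=lambda k:np.linalg.norm(k.reshape(-1,2).mean(0)-near))
def circ(c,mask,near,z,r=None):
    "circle through contour points cast on plane z -> centre, radius (mad-trimmed)"
    k=cv2.convexHull(blob(c,mask,near)).reshape(-1,2)
    P=np.array([onplane(c,u,v,z)[:2] for u,v in k])
    w=np.ones(len(P),bool)
    for _ in range(5):
        A=np.c_[2*P[w],np.ones(w.sum())]; s=np.linalg.lstsq(A,(P[w]**2).sum(1),rcond=None)[0]
        R=np.sqrt(s[2]+s[:2]@s[:2]); e=abs(np.linalg.norm(P-s[:2],axis=1)-R); w=e<=max(.001,2*np.median(e))
    return s[:2].round(4),R.round(4),w.mean().round(2)
def square(c,mask,near,z):
    k=cv2.convexHull(blob(c,mask,near)).reshape(-1,2)
    P=np.array([onplane(c,u,v,z)[:2] for u,v in k],np.float32)
    b=cv2.minAreaRect(P*1000); return b
E
python3 - <<'E'
from h import *
import pickle
c=snap('wrist'); pickle.dump(c,open('c1.pkl','wb'))
g=cv2.cvtColor(c['color'],cv2.COLOR_BGR2GRAY)
print(g[190,380:470:6],g[250,400:440:5], g[196,70:165:8], g[350,560:600:10])
for t in(90,105,120):
  m=g>t
  for n,near,z in(('spin',(418,194),.014),('dish',(237,58),.011)):
    print(t,n,circ(c,m,near,z))
  print(square(c,m,(116,196),.012))
E
```

```text
[176 177 179 177 179 181 242 255 255 255 255 255 255 254 255] [50 46 43 46 48 49 51 51] [ 77 191 197 198 197 198 198 200 200 201 201 201] [40 77 79 80]
90 spin (array([ 0.5464, -0.3583]), np.float64(0.0624), np.float64(1.0))
90 dish (array([ 0.6443, -0.1077]), np.float64(0.0293), np.float64(1.0))
((444.58221435546875, 10.948371887207031), (94.076904296875, 95.07575988769531), 62.15662384033203)
105 spin (array([ 0.5464, -0.3583]), np.float64(0.0619), np.float64(1.0))
105 dish (array([ 0.6443, -0.1077]), np.float64(0.0291), np.float64(1.0))
((444.5064392089844, 10.998851776123047), (93.45729064941406, 94.20063781738281), 62.06576156616211)
120 spin (array([ 0.5464, -0.3585]), np.float64(0.0617), np.float64(1.0))
120 dish (array([ 0.6443, -0.1077]), np.float64(0.0289), np.float64(1.0))
((444.6302490234375, 10.937850952148438), (92.85993957519531, 93.43278503417969), 62.035160064697266)
```

Call:
servo_tool(increments=[[[-0.07, 1, 0, 0, 0, 0, 48], [-0.07, 1, 0, 0, 0, 0, 48], [-0.07, 1, 0, 0, 0, 0, 48], [-0.07, 1, 0, 0, 0, 0, 48], [-0.07, 1, 0, 0, 0, 0, 48]]])

```text
t: 2.22
eef_pos: [0.521, 0.0714, 0.2454]
eef_rot: [3.141, -0.0, 0.255]
ft_force: [1.2, -0.4, -0.0]
opening: 0.0481
gripper_force: 0.0
```

Call:
servo_tool(increments=[[[-0.07, 1, 0, 0, 0, 0, 48], [-0.07, 1, 0, 0, 0, 0, 48], [-0.07, 1, 0, 0, 0, 0, 48], [-0.07, 1, 0, 0, 0, 0, 48], [0, 0, 0, 0, 0, 0, 48]]])

```text
t: 2.85
eef_pos: [0.5037, 0.3133, 0.245]
eef_rot: [-3.141, -0.0, 0.26]
ft_force: [0.6, -0.4, -0.3]
opening: 0.048
gripper_force: 0.0
```

```bash
python3 - <<'E'
from h import *
c=snap('wrist','w2.png'); o=readout.get_obs(); print(o['eef_pos'],o['t'])
for n,p in dict(pulley=(.541,.338,.094),plat=(.55,.342,.01),pan=(.638,.118,.033),motor=(.355,.313,.008),puck=(.352,.306,.066)).items(): print(n,proj(c,p))
E
```

```text
[0.50396093 0.3111923  0.24498436] 2.9
pulley (np.float64(302.09933831560926), np.float64(143.91292569281774))
plat (np.float64(303.98273095660664), np.float64(128.95499998428545))
pan (np.float64(521.2697185988634), np.float64(104.01593274807311))
motor (np.float64(289.62804230564586), np.float64(273.61042627757513))
puck (np.float64(290.467630040373), np.float64(302.1901754099129))
```

View pics/w2.png

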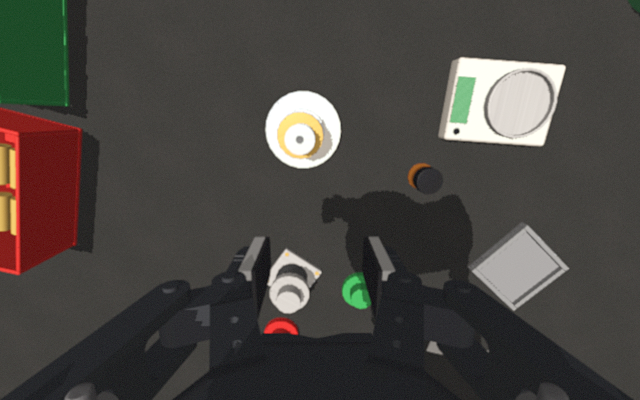

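The platter is at (303,130), the brass weight at (301,135) with the pulley at (300,139), and the pan at (520,103). Next I'll measure these.

```bash
python3 - <<'E'
from h import *
c=snap('wrist'); hsv=cv2.cvtColor(c['color'],cv2.COLOR_BGR2HSV); H,S,V=cv2.split(hsv)
m=V>110; print('plat',circ(c,m,(303,130),.01))
y=(S>90)&(V>90)&(H>8)&(H<40); print('weight',circ(c,y,(301,135),.066))
box=np.zeros_like(m); box[120:160,280:322]=1
print(S[139,280:322:2],V[139,280:322:2]); print(S[118:165:2,300])
p=(S<60)&(V>110); p2=p.copy(); 
h=np.zeros(m.shape,np.uint8); cv2.fillConvexPoly(h,cv2.convexHull(blob(c,y,(301,135))),1); h=cv2.erode(h,np.ones((3,3)))
print('pulley',circ(c,p&(h>0),(300,139),.094))
print('body',square(c,m&(S<80)|((H>50)&(H<80)&(V>60)&(S>60)),(500,103),.022))
g=cv2.cvtColor(c['color'],cv2.COLOR_BGR2GRAY); e=cv2.adaptiveThreshold(g,255,0,1,15,12)
k=(e>0); q=np.zeros_like(k); q[60:146,478:562]=1
cs,_=cv2.findContours((k&q).astype(np.uint8),1,2); 
for x in cs:
  if len(x)>40: print(cv2.fitEllipse(x), [onplane(c,*cv2.fitEllipse(x)[0],.03).round(4)])
E
```

```text
plat (array([0.5478, 0.3431]), np.float64(0.0459), np.float64(1.0))
weight (array([0.5458, 0.3428]), np.float64(0.0229), np.float64(1.0))
[120  26   0   0   0   0   7   7   9   9   8   4   3   4   4   2  21 157
 152 138  95] [255 255 255 255 255 255 251 147 144 140 165 255 255 255 255 255 218 158
 163 238 213]
[121 124  91   5   0   0   0   1   0   5   8   7   7   0   2   1   5   4
  64 143  39   0   2   1]
pulley (array([0.5448, 0.3413]), np.float64(0.0145), np.float64(1.0))
body ((635.4183349609375, 134.65692138671875), (89.06404113769531, 126.2708740234375), 10.792141914367676)
((591.7977905273438, -15.927383422851562), (9.632585525512695, 348.0946350097656), 16.298795700073242) [array([0.7596, 0.0971, 0.03  ])]
((516.0148315429688, 102.60800170898438), (57.63405227661133, 69.28096008300781), 43.72966384887695) [array([0.6384, 0.1199, 0.03  ])]
((516.0542602539062, 102.14896392822266), (61.7933464050293, 75.51348876953125), 46.988101959228516) [array([0.6389, 0.12  , 0.03  ])]
```

Call:
servo_tool(increments=[[[0.34, 0.25, -0.6, 0, 0, 0, 48], [0.34, 0.25, -0.6, 0, 0, 0, 48], [0, 0, -0.6, 0, 0, 0, 48], [0, 0, -0.5, 0, 0, 0, 48], [0, 0, -0.3, 0, 0, 0, 48]]])

```text
t: 3.58
eef_pos: [0.5452, 0.338, 0.0879]
eef_rot: [3.141, 0.002, 0.254]
ft_force: [-0.0, 0.5, 0.2]
opening: 0.048
gripper_force: 0.0
```

Call:
servo_tool(increments=[[[0, 0, 0, 0, 0, 0, 48], [0, 0, 0, 0, 0, 0, 40], [0, 0, 0, 0, 0, 0, 30], [0, 0, 0, 0, 0, 0, 22], [0, 0, 0, 0, 0, 0, 22]]], squeeze=25)

```text
t: 4.2
eef_pos: [0.5457, 0.34, 0.0905]
eef_rot: [-3.141, -0.002, 0.256]
ft_force: [-1.1, -1.2, 7.0]
opening: 0.0262
gripper_force: 24.1
```

```bash
python3 - <<'E'
from h import *
c=snap('wrist','w3.png'); s=snap('scene'); t=cv2.resize(s['color'][290:390,360:480],(480,400))
cv2.imwrite('pics/w3.png',np.hstack([c['color'][100:400,180:460],cv2.resize(t,(360,300))]))
o=readout.get_obs(); print(o['eef_pos'],o['opening'],o['gripper_force'],o['ft_force'])
E
```

```text
[0.54574971 0.33998728 0.09056934] 0.026451149298585025 24.081650376319885 [-0.47516327 -1.21451057  7.50219848]
```

View pics/w3.png

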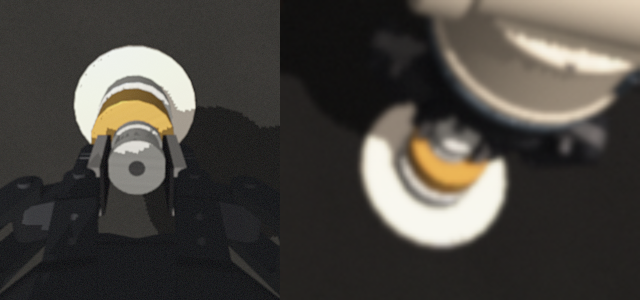

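The pulley is held upright (crop at (137,165)), with the weight and platter undisturbed below it. I'll lift it and check.

Call:
servo_tool(increments=[[[0, 0, 0.1, 0, 0, 0, 22], [0, 0, 0.3, 0, 0, 0, 22], [0, 0, 0.4, 0, 0, 0, 22], [0, 0, 0.2, 0, 0, 0, 22], [0, 0, 0, 0, 0, 0, 22]]])

```text
t: 4.92
eef_pos: [0.5456, 0.34, 0.1505]
eef_rot: [-3.141, -0.002, 0.256]
ft_force: [0.4, -0.1, -1.2]
opening: 0.0269
gripper_force: 24.7
```

```bash
python3 - <<'E'
from h import *
c=snap('wrist'); s=snap('scene')
o=readout.get_obs(); print(o['eef_pos'],o['opening'],o['gripper_force'],o['ft_force'])
u,v=map(int,proj(s,(.545,.341,.13))); print(u,v)
t=cv2.resize(s['color'][v-35:v+45,u-50:u+50],(500,400),interpolation=cv2.INTER_CUBIC)
cv2.imwrite('pics/w4.png',np.hstack([c['color'][0:400,180:460],t]))
E
```

```text
[0.54483125 0.3395845  0.14886524] 0.026444159432246258 24.653993546962738 [-0.27162995 -0.30758812 -0.32678501]
423 326
```

View pics/w4.png

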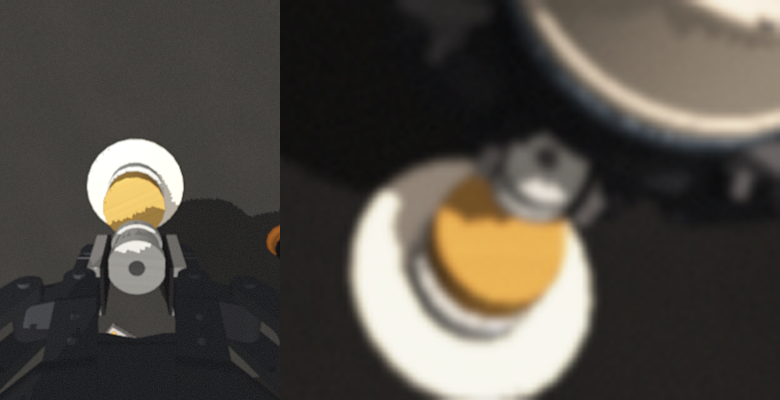

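Call:
servo_tool(increments=[[[0.207, -0.933, 0, 0, 0, 0, 22], [0.207, -0.933, 0, 0, 0, 0, 22], [0.207, -0.933, 0, 0, 0, 0, 22], [0.207, -0.933, 0, 0, 0, 0, 22], [0.207, -0.933, 0, 0, 0, 0, 22]]])

```text
t: 5.65
eef_pos: [0.607, 0.058, 0.1484]
eef_rot: [-3.141, 0.001, 0.256]
ft_force: [0.6, 0.6, -0.4]
opening: 0.0262
gripper_force: 24.7
```

Call:
servo_tool(increments=[[[0.207, -0.933, 0, 0, 0, 0, 22], [0.207, -0.933, 0, 0, 0, 0, 22], [0.207, -0.933, -0.3, 0, 0, 0, 22], [0, 0, -0.6, 0, 0, 0, 22], [0, 0, -0.4, 0, 0, 0, 22]]])

```text
t: 6.28
eef_pos: [0.6434, -0.1088, 0.0687]
eef_rot: [-3.14, 0.002, 0.254]
ft_force: [0.2, 0.5, -0.6]
opening: 0.0263
gripper_force: 24.8
```

Call:
servo_tool(increments=[[[0, 0, -0.3, 0, 0, 0, 22], [0, 0, -0.2, 0, 0, 0, 22], [0, 0, 0, 0, 0, 0, 22], [0, 0, 0, 0, 0, 0, 22], [0, 0, 0, 0, 0, 0, 22]]])

```text
t: 6.9
eef_pos: [0.645, -0.1081, 0.0421]
eef_rot: [3.141, -0.001, 0.256]
ft_force: [-1.2, 0.6, -0.3]
opening: 0.0259
gripper_force: 24.8
```

Call:
servo_tool(increments=[[[0, 0, -0.1, 0, 0, 0, 22], [0, 0, -0.06, 0, 0, 0, 22], [0, 0, -0.03, 0, 0, 0, 22], [0, 0, 0, 0, 0, 0, 22], [0, 0, 0, 0, 0, 0, 22]]])

```text
t: 7.52
eef_pos: [0.6446, -0.1081, 0.0299]
eef_rot: [3.142, -0.0, 0.256]
ft_force: [-0.3, 1.3, -1.8]
opening: 0.0268
gripper_force: 24.8
```

```bash
python3 - <<'E'
from h import *
c=snap('wrist'); s=snap('scene')
o=readout.get_obs(); print(o['eef_pos'],o['opening'],o['gripper_force'],o['ft_force'])
u,v=map(int,proj(s,(.6443,-.1077,.02))); print(u,v)
t=cv2.resize(s['color'][v-35:v+45,u-50:u+50],(500,400),interpolation=cv2.INTER_CUBIC)
cv2.imwrite('pics/w5.png',np.hstack([c['color'][0:400,180:460],t]))
E
```

```text
[ 0.64457757 -0.10813177  0.02999131] 0.026675217480077004 24.774229824543 [ 0.52808474  0.16158218 -0.81867149]
212 241
```

View pics/w5.png

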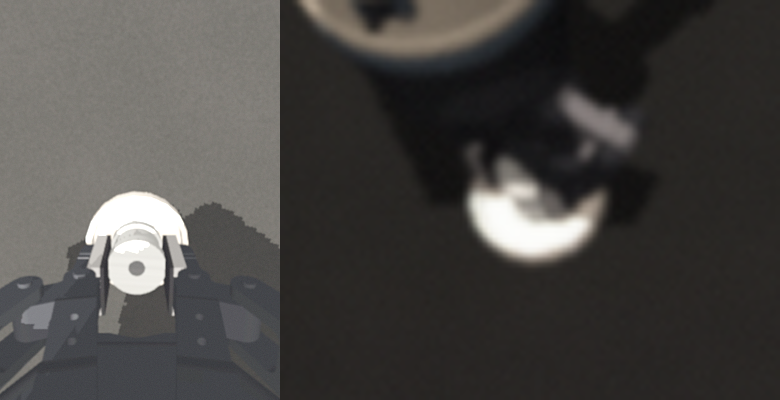

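The pulley is centred over the dish, which is at (137,230) in the crop, with no contact yet. I'll creep down.

Call:
servo_tool(increments=[[[0, 0, -0.017, 0, 0, 0, 22], [0, 0, -0.017, 0, 0, 0, 22], [0, 0, 0, 0, 0, 0, 22], [0, 0, 0, 0, 0, 0, 22], [0, 0, 0, 0, 0, 0, 22]]])

```text
t: 8.25
eef_pos: [0.6445, -0.1081, 0.0279]
eef_rot: [-3.142, -0.0, 0.256]
ft_force: [-0.5, -0.7, -0.8]
opening: 0.0263
gripper_force: 24.8
```

Call:
servo_tool(increments=[[[0, 0, -0.02, 0, 0, 0, 22], [0, 0, 0, 0, 0, 0, 22], [0, 0, 0, 0, 0, 0, 22], [0, 0, 0, 0, 0, 0, 22], [0, 0, 0, 0, 0, 0, 22]]])

```text
t: 8.88
eef_pos: [0.6447, -0.1082, 0.0275]
eef_rot: [3.141, -0.001, 0.256]
ft_force: [-4.9, 0.3, 13.4]
opening: 0.0266
gripper_force: 25.6
```

Call:
servo_tool(increments=[[[0, 0, 0.008, 0, 0, 0, 26], [0, 0, 0, 0, 0, 0, 30], [0, 0, 0, 0, 0, 0, 34], [0, 0, 0, 0, 0, 0, 36], [0, 0, 0, 0, 0, 0, 36]]])

```text
t: 9.5
eef_pos: [0.6445, -0.1081, 0.027]
eef_rot: [-3.142, 0.0, 0.256]
ft_force: [0.3, -0.3, -0.3]
opening: 0.0357
gripper_force: 0.0
```

Call:
servo_tool(increments=[[[0, 0, 0.1, 0, 0, 0, 36], [0, 0, 0.4, 0, 0, 0, 36], [0, 0, 0.7, 0, 0, 0, 50], [0, 0, 0.9, 0, 0, 0, 60], [-0.1, 0.8, 0.3, 0, 0, 0, 66]]])

```text
t: 10.12
eef_pos: [0.6404, -0.0621, 0.1751]
eef_rot: [3.139, -0.005, 0.253]
ft_force: [0.4, 0.9, -0.5]
opening: 0.066
gripper_force: 0.0
```

```bash
python3 - <<'E'
from h import *
c=snap('wrist')
o=readout.get_obs(); print(o['eef_pos'],o['opening'],o['ft_force'])
H,S,V=cv2.split(cv2.cvtColor(c['color'],cv2.COLOR_BGR2HSV))
u,v=map(int,proj(c,(.6445,-.108,.031))); print(u,v)
cv2.imwrite('pics/w6.png',cv2.resize(c['color'][max(0,v-90):v+90,max(0,u-120):u+120],(480,360)))
E
```

```text
[ 0.63909769 -0.05525083  0.17596259] 0.06595043746020804 [0.41570609 8.24535485 2.65796797]
364 197
```

View pics/w6.png

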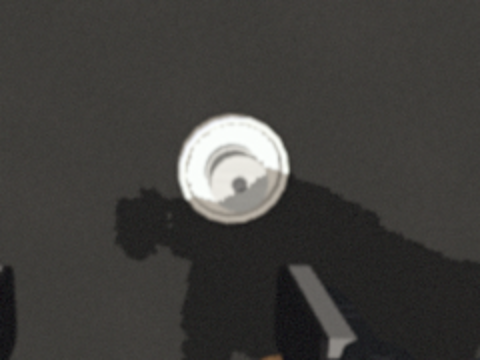

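The pulley stands upright in the dish. Next is the weight.

Call:
servo_tool(increments=[[[-0.33, 0.87, 0.1, 0, 0, 0, 66], [-0.33, 0.87, 0.1, 0, 0, 0, 66], [-0.33, 0.87, 0.1, 0, 0, 0, 66], [-0.33, 0.87, 0.1, 0, 0, 0, 66], [-0.33, 0.87, 0.1, 0, 0, 0, 66]]])

```text
t: 10.8
eef_pos: [0.5386, 0.2025, 0.2018]
eef_rot: [-3.142, -0.001, 0.256]
ft_force: [1.3, 0.6, -0.1]
opening: 0.0661
gripper_force: 0.0
```

Call:
servo_tool(increments=[[[-0.33, 0.87, 0, 0, 0, 0, 66], [-0.33, 0.87, 0, 0, 0, 0, 66], [0, 0, 0, 0, 0, 0, 66], [0, 0, 0, 0, 0, 0, 66], [0, 0, 0, 0, 0, 0, 66]]])

```text
t: 11.42
eef_pos: [0.5003, 0.3043, 0.2012]
eef_rot: [3.141, 0.0, 0.255]
ft_force: [0.8, 0.5, -0.5]
opening: 0.066
gripper_force: 0.0
```

```bash
python3 - <<'E'
from h import *
c=snap('wrist')
o=readout.get_obs(); print(o['eef_pos'],o['opening'],o['ft_force'])
H,S,V=cv2.split(cv2.cvtColor(c['color'],cv2.COLOR_BGR2HSV))
y=(S>90)&(V>90)&(H>8)&(H<40); near=proj(c,(.546,.343,.066)); print(near,'weight',circ(c,y,near,.066))
near=proj(c,(.548,.343,.01)); print(near,'plat',circ(c,V>110,near,.01))
E
```

```text
[0.50040231 0.30427087 0.20121001] 0.06635217118221944 [ 0.17142531 -0.39577507  0.01368947]
(np.float64(287.65594618196724), np.float64(132.14587070819942)) weight (array([0.5457, 0.3427]), np.float64(0.0231), np.float64(1.0))
(np.float64(293.033098245389), np.float64(127.1532579743349)) plat (array([0.5477, 0.343 ]), np.float64(0.0457), np.float64(1.0))
```

Call:
servo_tool(increments=[[[0.38, 0.32, -0.4, 0, 0, 0, 70], [0.38, 0.32, -0.5, 0, 0, 0, 70], [0, 0, -0.6, 0, 0, 0, 70], [0, 0, -0.5, 0, 0, 0, 70], [0, 0, -0.35, 0, 0, 0, 70]]])

```text
t: 12.1
eef_pos: [0.5456, 0.3425, 0.0586]
eef_rot: [3.141, 0.001, 0.254]
ft_force: [0.2, -0.8, -0.4]
opening: 0.0701
gripper_force: 0.0
```

Call:
servo_tool(increments=[[[0, 0, 0, 0, 0, 0, 66], [0, 0, 0, 0, 0, 0, 58], [0, 0, 0, 0, 0, 0, 51], [0, 0, 0, 0, 0, 0, 44], [0, 0, 0, 0, 0, 0, 43]]], squeeze=50)

```text
t: 12.72
eef_pos: [0.5462, 0.3438, 0.0616]
eef_rot: [-3.142, -0.002, 0.256]
ft_force: [-0.5, -2.1, 10.3]
opening: 0.0462
gripper_force: 49.9
```

Call:
servo_tool(increments=[[[0, 0, 0.1, 0, 0, 0, 43], [0, 0, 0.3, 0, 0, 0, 43], [0, 0, 0.5, 0, 0, 0, 43], [0, 0, 0.4, 0, 0, 0, 43], [0, 0, 0, 0, 0, 0, 43]]])

```text
t: 13.35
eef_pos: [0.5465, 0.3443, 0.1407]
eef_rot: [-3.141, -0.004, 0.256]
ft_force: [0.3, -0.1, -4.3]
opening: 0.0462
gripper_force: 52.4
```

```bash
python3 - <<'E'
from h import *
c=snap('wrist'); s=snap('scene')
o=readout.get_obs(); print(o['eef_pos'],o['opening'],o['ft_force'],o['gripper_force'])
u,v=map(int,proj(s,(.546,.343,.12)))
t=cv2.resize(s['color'][v-40:v+40,u-50:u+50],(500,400),interpolation=cv2.INTER_CUBIC)
cv2.imwrite('pics/w7.png',np.hstack([c['color'][0:400,180:460],t]))
E
```

```text
[0.545255   0.34360347 0.13804661] 0.04630185613636929 [ 0.29124    -0.469501   -4.75534906] 52.430487871170044
```

View pics/w7.png

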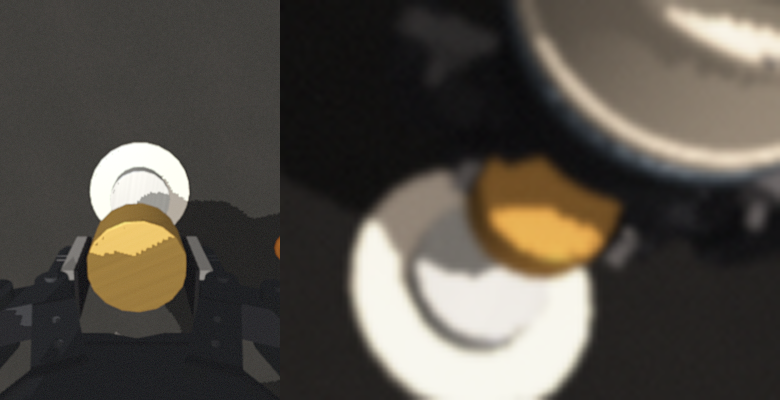

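The weight is held upright at (137,255), clear of the hub. Next I'll carry it to the pan.

Call:
servo_tool(increments=[[[0.39, -0.928, 0, 0, 0, 0, 43], [0.39, -0.928, 0, 0, 0, 0, 43], [0.39, -0.928, 0, 0, 0, 0, 43], [0.39, -0.928, 0, 0, 0, 0, 43], [0, 0, -0.4, 0, 0, 0, 43]]])

```text
t: 14.08
eef_pos: [0.6413, 0.1168, 0.1141]
eef_rot: [3.14, -0.002, 0.251]
ft_force: [-0.1, 1.1, -4.6]
opening: 0.0459
gripper_force: 52.9
```

Call:
servo_tool(increments=[[[0, 0, -0.4, 0, 0, 0, 43], [0, 0, -0.3, 0, 0, 0, 43], [0, 0, -0.15, 0, 0, 0, 43], [0, 0, 0, 0, 0, 0, 43], [0, 0, 0, 0, 0, 0, 43]]])

```text
t: 14.7
eef_pos: [0.6395, 0.1211, 0.0638]
eef_rot: [3.141, -0.001, 0.256]
ft_force: [-0.1, -0.7, -4.5]
opening: 0.0457
gripper_force: 52.9
```

```bash
python3 - <<'E'
from h import *
o=readout.get_obs(); print(o['eef_pos'],o['opening'],o['ft_force'],o['gripper_force'])
c=snap('wrist'); g=cv2.cvtColor(c['color'],cv2.COLOR_BGR2GRAY)
cv2.imwrite('pics/w8.png',c['color'][60:400,130:500])
E
```

```text
[0.63954163 0.12114112 0.06382187] 0.04570038948760271 [-0.1483518  -0.69295735 -4.54714806] 52.91423320770264
```

View pics/w8.png

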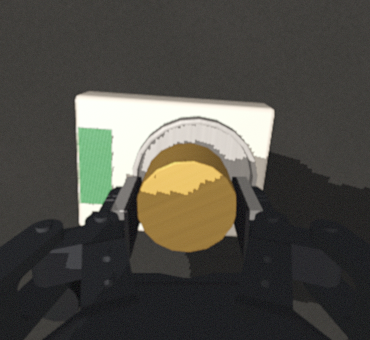

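The weight is above the pan. The pan rim spans columns 134 to 258 of the crop and the weight is centred at 187, so I'll compute the offset.

```bash
python3 - <<'E'
from h import *
c=snap('wrist')
P=np.array([onplane(c,u+130,v+60,.033)[:2] for u,v in((134,170),(258,170),(150,136),(242,136),(196,117),(171,122),(222,122))])
A=np.c_[2*P,np.ones(len(P))]; s=np.linalg.lstsq(A,(P**2).sum(1),rcond=None)[0]; print(s[:2],np.sqrt(s[2]+s[:2]@s[:2]),P.round(4).tolist())
g=cv2.cvtColor(c['color'],cv2.COLOR_BGR2GRAY)
print('body right', onplane(c,274+130,105+60,.022),onplane(c,75+130,96+60,.022))
E
```

```text
[0.64039948 0.11656896] 0.0362335617651485 [[0.6361, 0.1525], [0.6543, 0.083], [0.6584, 0.1481], [0.6715, 0.0982], [0.6754, 0.126], [0.6692, 0.1386], [0.6763, 0.1113]]
body right [0.691646   0.08304629 0.022     ] [0.6674388  0.19573133 0.022     ]
```

Call:
servo_tool(increments=[[[0, -0.05, -0.1, 0, 0, 0, 43], [0, 0, -0.05, 0, 0, 0, 43], [0, 0, -0.02, 0, 0, 0, 43], [0, 0, 0, 0, 0, 0, 43], [0, 0, 0, 0, 0, 0, 43]]])

```text
t: 15.42
eef_pos: [0.6392, 0.118, 0.053]
eef_rot: [-3.142, -0.0, 0.256]
ft_force: [-0.4, 0.3, -4.6]
opening: 0.0461
gripper_force: 52.9
```

Call:
servo_tool(increments=[[[0, 0, -0.02, 0, 0, 0, 43], [0, 0, 0, 0, 0, 0, 43], [0, 0, 0, 0, 0, 0, 43], [0, 0, 0, 0, 0, 0, 43], [0, 0, 0, 0, 0, 0, 43]]])

```text
t: 16.05
eef_pos: [0.6391, 0.118, 0.0517]
eef_rot: [-3.142, -0.0, 0.256]
ft_force: [-0.5, 0.2, -4.7]
opening: 0.0463
gripper_force: 53.1
```

Call:
servo_tool(increments=[[[0, 0, -0.016, 0, 0, 0, 43], [0, 0, 0, 0, 0, 0, 43], [0, 0, 0, 0, 0, 0, 43], [0, 0, 0, 0, 0, 0, 43], [0, 0, 0, 0, 0, 0, 43]]])

```text
t: 16.68
eef_pos: [0.6391, 0.118, 0.0516]
eef_rot: [3.141, -0.0, 0.256]
ft_force: [-4.7, -0.5, 9.9]
opening: 0.0461
gripper_force: 54.5
```

Call:
servo_tool(increments=[[[0, 0, -0.01, 0, 0, 0, 43], [0, 0, 0, 0, 0, 0, 43], [0, 0, 0, 0, 0, 0, 43], [0, 0, 0, 0, 0, 0, 43], [0, 0, 0, 0, 0, 0, 43]]])

```text
t: 17.3
eef_pos: [0.6391, 0.118, 0.0515]
eef_rot: [3.141, -0.001, 0.256]
ft_force: [-7.4, -1.2, 19.4]
opening: 0.0462
gripper_force: 55.3
```

Call:
servo_tool(increments=[[[0, 0, 0.015, 0, 0, 0, 46], [0, 0, 0, 0, 0, 0, 50], [0, 0, 0, 0, 0, 0, 54], [0, 0, 0, 0, 0, 0, 57], [0, 0, 0, 0, 0, 0, 57]]])

```text
t: 17.92
eef_pos: [0.6391, 0.118, 0.051]
eef_rot: [3.142, -0.0, 0.256]
ft_force: [0.1, -0.8, -0.5]
opening: 0.057
gripper_force: 0.0
```

Call:
servo_tool(increments=[[[0, 0, 0.2, 0, 0, 0, 57], [0, 0, 0.6, 0, 0, 0, 60], [0, 0, 0.8, 0, 0, 0, 70], [-0.4, 0.6, 0.7, 0, 0, 0, 70], [-0.7, 0.7, 0.1, 0, 0, 0, 70]]])

```text
t: 18.55
eef_pos: [0.5748, 0.1967, 0.199]
eef_rot: [3.141, -0.007, 0.254]
ft_force: [-0.0, 1.4, -0.5]
opening: 0.07
gripper_force: 0.0
```

Call:
servo_tool(increments=[[[-0.6, 0.8, 0, 0, 0, 0, 70], [-0.6, 0.8, 0, 0, 0, 0, 70], [0, 0.2, 0, 0, 0, 0, 70], [0, 0, 0, 0, 0, 0, 70], [0, 0, 0, 0, 0, 0, 70]]])

```text
t: 19.18
eef_pos: [0.5018, 0.303, 0.1952]
eef_rot: [3.141, -0.0, 0.255]
ft_force: [0.1, -0.2, 0.1]
opening: 0.0702
gripper_force: 0.0
```

```bash
python3 - <<'E'
from h import *
c=snap('wrist','w9.png')
o=readout.get_obs(); print(o['eef_pos'],o['opening'],o['ft_force'])
H,S,V=cv2.split(cv2.cvtColor(c['color'],cv2.COLOR_BGR2HSV))
near=proj(c,(.548,.343,.01)); print(near,'plat',circ(c,V>110,near,.01))
y=(S>90)&(V>90)&(H>8)&(H<40); near=proj(c,(.6391,.118,.056)); print(near,'weight',circ(c,y,near,.056))
# motor foot, puck
for n,p in dict(motor=(.355,.313,.008),puck=(.352,.306,.066)).items(): print(n,proj(c,p))
E
```

```text
[0.50185467 0.30290522 0.19514076] 0.069957277374052 [-0.43464252  0.08352181 -0.32247277]
(np.float64(291.0936916427211), np.float64(128.5973256244063)) plat (array([0.5477, 0.343 ]), np.float64(0.0457), np.float64(1.0))
(np.float64(568.6736281136053), np.float64(92.87660118595)) weight (array([0.6334, 0.1263]), np.float64(0.0309), np.float64(0.81))
motor (np.float64(278.72580272358726), np.float64(291.72352788028365))
puck (np.float64(277.8134507984159), np.float64(328.1495359427005))
```

View pics/w9.png

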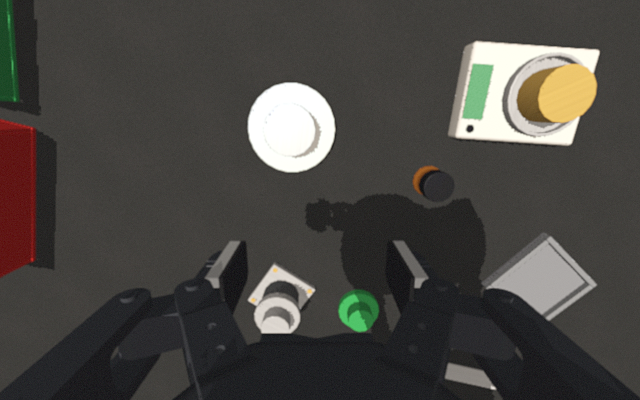

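The weight stands in the pan at (558,92). The platter with its bare hub is at (291,127), the puck and motor are at (278,300), and the green look-alike is at (358,311). Next is the platter.

Call:
servo_tool(increments=[[[0.38, 0.33, -0.4, 0, 0, 0, 70], [0.385, 0.337, -0.7, 0, 0, 0, 70], [0, 0, -0.7, 0, 0, 0, 70], [0, 0, -0.6, 0, 0, 0, 70], [0, 0, -0.3, 0, 0, 0, 70]]])

```text
t: 19.85
eef_pos: [0.5468, 0.3426, 0.0311]
eef_rot: [3.141, 0.002, 0.254]
ft_force: [-0.4, -0.0, 0.5]
opening: 0.0699
gripper_force: 0.0
```

Call:
servo_tool(increments=[[[0, 0, -0.085, 0, 0, 0, 70], [0, 0, 0, 0, 0, 0, 62], [0, 0, 0, 0, 0, 0, 54], [0, 0, 0, 0, 0, 0, 46], [0, 0, 0, 0, 0, 0, 44]]], squeeze=60)

```text
t: 20.48
eef_pos: [0.5477, 0.3442, 0.0296]
eef_rot: [-3.141, -0.002, 0.256]
ft_force: [-0.2, -3.5, 11.5]
opening: 0.0484
gripper_force: 60.4
```

Call:
servo_tool(increments=[[[0, 0, 0.1, 0, 0, 0, 44], [0, 0, 0.4, 0, 0, 0, 44], [0, 0, 0.6, 0, 0, 0, 44], [0, 0, 0.4, 0, 0, 0, 44], [0, 0, 0, 0, 0, 0, 44]]])

```text
t: 21.1
eef_pos: [0.5479, 0.3446, 0.12]
eef_rot: [-3.141, -0.004, 0.256]
ft_force: [0.0, 0.6, -3.4]
opening: 0.0482
gripper_force: 63.0
```

```bash
python3 - <<'E'
from h import *
c=snap('wrist')
o=readout.get_obs(); print(o['eef_pos'],o['eef_rot'],o['opening'],o['ft_force'],o['ft_torque'])
g=cv2.cvtColor(c['color'],cv2.COLOR_BGR2GRAY)
z=o['eef_pos'][2]-.0295+.01
print(circ(c,g>130,proj(c,(*o['eef_pos'][:2],z)),z))
E
```

```text
[0.5470957  0.34413429 0.11840227] [-3.14126248e+00 -1.17172083e-03  2.55868945e-01] 0.04806710097416395 [ 0.43857576 -0.98617295 -2.99618609] [-0.07690403 -0.01162486 -0.00046055]
(array([0.5405, 0.3438]), np.float64(0.0238), np.float64(0.81))
```

Call:
servo_tool(increments=[[[0, -0.9755, 0, 0, 0, 0, 44], [0, -0.9755, 0, 0, 0, 0, 44], [0, -0.9755, 0, 0, 0, 0, 44], [0, -0.9755, 0, 0, 0, 0, 44], [0, -0.9755, 0, 0, 0, 0, 44]]])

```text
t: 21.78
eef_pos: [0.5461, 0.0496, 0.1167]
eef_rot: [-3.141, 0.002, 0.256]
ft_force: [2.1, -0.6, -3.2]
opening: 0.0481
gripper_force: 63.2
```

Call:
servo_tool(increments=[[[0, -0.9755, 0, 0, 0, 0, 44], [0, -0.9755, 0, 0, 0, 0, 44], [0, -0.9755, 0, 0, 0, 0, 44], [0, -0.9755, 0, 0, 0, 0, 44], [0, -0.9755, 0, 0, 0, 0, 44]]])

```text
t: 22.4
eef_pos: [0.5461, -0.2429, 0.1165]
eef_rot: [-3.14, 0.001, 0.256]
ft_force: [0.6, 0.1, -2.5]
opening: 0.0481
gripper_force: 63.2
```

Call:
servo_tool(increments=[[[0, -0.9755, 0, 0, 0, 0, 44], [0, -0.9755, 0, 0, 0, 0, 44], [0, 0, -0.3, 0, 0, 0, 44], [0, 0, -0.3, 0, 0, 0, 44], [0, 0, 0, 0, 0, 0, 44]]])

```text
t: 23.02
eef_pos: [0.5459, -0.3563, 0.0795]
eef_rot: [-3.138, 0.003, 0.257]
ft_force: [-1.0, 0.3, -3.7]
opening: 0.048
gripper_force: 63.4
```

Call:
servo_tool(increments=[[[0, 0, -0.3, 0, 0, 0, 44], [0, 0, -0.2, 0, 0, 0, 44], [0, 0, -0.1, 0, 0, 0, 44], [0, 0, 0, 0, 0, 0, 44], [0, 0, 0, 0, 0, 0, 44]]])

```text
t: 23.65
eef_pos: [0.5472, -0.3585, 0.0464]
eef_rot: [3.141, -0.0, 0.256]
ft_force: [-0.2, 0.7, -2.8]
opening: 0.0482
gripper_force: 63.4
```

```bash
python3 - <<'E'
from h import *
c=snap('wrist')
o=readout.get_obs(); print(o['eef_pos'],o['eef_rot'],o['opening'],o['ft_force'])
cv2.imwrite('pics/w10.png',c['color'])
g=cv2.cvtColor(c['color'],cv2.COLOR_BGR2GRAY)
# bottom-most free: far arcs along the centre column: transitions
for u in (260,290,316,342,372):
  col=g[:,u].astype(int); d=np.abs(np.diff(cv2.GaussianBlur(g,(3,3),0)[:,u].astype(int))); r=[i for i in range(3,300) if d[i]>14 and d[i]==d[max(0,i-3):i+4].max()]
  print(u,[(i,col[i-3],col[i+3],(onplane(c,u,i,.014)[:2]-[.5464,-.3584]).round(3).tolist()) for i in r])
E
```

```text
[ 0.54724408 -0.35857249  0.04642321] [ 3.14095852e+00 -4.90980003e-04  2.55752320e-01] 0.04775122374574217 [-0.34062313  0.12218759 -2.54741592]
260 [(152, np.int64(55), np.int64(236), [0.041, 0.043]), (164, np.int64(216), np.int64(158), [0.034, 0.041]), (170, np.int64(158), np.int64(230), [0.031, 0.041]), (186, np.int64(218), np.int64(236), [0.022, 0.039]), (236, np.int64(235), np.int64(104), [-0.008, 0.033])]
290 [(138, np.int64(51), np.int64(233), [0.052, 0.029]), (151, np.int64(206), np.int64(229), [0.045, 0.027]), (168, np.int64(229), np.int64(236), [0.036, 0.025]), (210, np.int64(236), np.int64(119), [0.012, 0.019]), (211, np.int64(236), np.int64(119), [0.012, 0.019]), (225, np.int64(124), np.int64(226), [0.004, 0.017]), (251, np.int64(217), np.int64(129), [-0.013, 0.014])]
316 [(134, np.int64(48), np.int64(234), [0.058, 0.016]), (146, np.int64(211), np.int64(226), [0.051, 0.014]), (164, np.int64(226), np.int64(237), [0.042, 0.012]), (203, np.int64(235), np.int64(115), [0.02, 0.006]), (219, np.int64(118), np.int64(225), [0.011, 0.004]), (250, np.int64(217), np.int64(132), [-0.008, -0.001])]
342 [(137, np.int64(51), np.int64(228), [0.06, 0.002]), (150, np.int64(194), np.int64(222), [0.053, 0.0]), (164, np.int64(224), np.int64(116), [0.046, -0.002]), (168, np.int64(168), np.int64(237), [0.043, -0.003]), (211, np.int64(236), np.int64(95), [0.019, -0.01]), (224, np.int64(98), np.int64(218), [0.012, -0.012]), (239, np.int64(208), np.int64(133), [0.003, -0.014])]
372 [(147, np.int64(58), np.int64(212), [0.059, -0.015]), (163, np.int64(190), np.int64(218), [0.05, -0.018]), (186, np.int64(206), np.int64(233), [0.038, -0.022]), (217, np.int64(233), np.int64(149), [0.02, -0.027]), (236, np.int64(152), np.int64(88), [0.009, -0.031])]
```

The stand's rim matches my estimate to within 1 mm. I'll lower the platter.

Call:
servo_tool(increments=[[[-0.01, 0, -0.08, 0, 0, 0, 44], [0, 0, -0.05, 0, 0, 0, 44], [0, 0, -0.02, 0, 0, 0, 44], [0, 0, 0, 0, 0, 0, 44], [0, 0, 0, 0, 0, 0, 44]]])

```text
t: 24.32
eef_pos: [0.5465, -0.3584, 0.037]
eef_rot: [3.142, -0.0, 0.256]
ft_force: [0.9, -0.5, -3.7]
opening: 0.048
gripper_force: 63.4
```

Call:
servo_tool(increments=[[[0, 0, -0.015, 0, 0, 0, 44], [0, 0, -0.015, 0, 0, 0, 44], [0, 0, 0, 0, 0, 0, 44], [0, 0, 0, 0, 0, 0, 44], [0, 0, 0, 0, 0, 0, 44]]])

```text
t: 24.95
eef_pos: [0.5464, -0.3584, 0.0357]
eef_rot: [3.141, -0.0, 0.256]
ft_force: [-2.2, 2.6, 6.4]
opening: 0.0476
gripper_force: 64.2
```

Call:
servo_tool(increments=[[[0, 0, 0.012, 0, 0, 0, 47], [0, 0, 0, 0, 0, 0, 52], [0, 0, 0, 0, 0, 0, 57], [0, 0, 0, 0, 0, 0, 60], [0, 0, 0, 0, 0, 0, 60]]])

```text
t: 25.58
eef_pos: [0.5464, -0.3584, 0.0359]
eef_rot: [3.142, -0.0, 0.256]
ft_force: [-0.2, -1.0, -0.1]
opening: 0.0599
gripper_force: 0.0
```

Call:
servo_tool(increments=[[[0, 0, 0.2, 0, 0, 0, 60], [0, 0, 0.6, 0, 0, 0, 60], [0, 0, 0.9, 0, 0, 0, 60], [-0.5, 0, 0.8, 0, 0, 0, 60], [0, 0, 0.2, 0, 0, 0, 60]]])

```text
t: 26.2
eef_pos: [0.516, -0.3591, 0.2021]
eef_rot: [3.138, -0.003, 0.255]
ft_force: [0.6, -0.4, -0.2]
opening: 0.0603
gripper_force: 0.0
```

```bash
python3 - <<'E'
from h import *
c=snap('wrist','w11.png')
o=readout.get_obs(); print(o['eef_pos'],o['ft_force'])
H,S,V=cv2.split(cv2.cvtColor(c['color'],cv2.COLOR_BGR2HSV)); g=cv2.cvtColor(c['color'],cv2.COLOR_BGR2GRAY)
u,v=map(int,proj(c,(.5464,-.3586,.042))); print(u,v)
print(circ(c,g>100,(u,v),.014))
for U in range(u-70,u+72,4): pass
print(g[v,u-70:u+72:3]); print(g[v-70:v+72:3,u]) 
m=c['color'][max(0,v-75):v+75,u-75:u+75]; print(m.shape)
cl=cv2.createCLAHE(4,(4,4)).apply(cv2.cvtColor(m,cv2.COLOR_BGR2GRAY)); cv2.imwrite('pics/w11c.png',cv2.resize(np.hstack([cv2.cvtColor(m,cv2.COLOR_BGR2GRAY),cl]),None,fx=2.6,fy=2.6))
E
```

```text
[ 0.51684731 -0.35917767  0.20201781] [ 0.18696196 -0.13202389  1.26699573]
323 156
(array([ 0.5455, -0.3596]), np.float64(0.0613), np.float64(1.0))
[ 67  62  65  67  61 217 247 153 255 254 255 255 255 255 255 249 253 255
 254 254 254 254 254 254 254 253 252 251 252 248 252 246 211 254 254 254
 254 238 243 243 220 249 230  61  61  67  69  65]
[ 65  67  59 233 249 164 255 255 252 255 255 255 255 255 255 222 255 255
 255 255 255 254 254 254 254 254 254 253 251 249 247 245 254 254 254 254
 251 247 159 136 162  65  36  41  39  39  36  39]
(150, 150, 3)
```

The hub is centred at about (323,155), within 1 mm of the estimate. Next is the puck.

Call:
servo_tool(increments=[[[-0.1, 0.97, 0, 0, 0, 0, 60], [-0.1, 0.97, 0, 0, 0, 0, 60], [-0.1, 0.97, 0, 0, 0, 0, 60], [-0.2, 0.97, 0, 0, 0, 0, 60], [-0.3, 0.97, 0, 0, 0, 0, 60]]])

```text
t: 26.88
eef_pos: [0.4681, -0.0654, 0.1973]
eef_rot: [-3.141, 0.0, 0.256]
ft_force: [0.2, 0.1, -0.1]
opening: 0.0598
gripper_force: 0.0
```

Call:
servo_tool(increments=[[[-0.4, 0.95, 0, 0, 0, 0, 60], [-0.4, 0.95, 0, 0, 0, 0, 60], [-0.4, 0.95, 0, 0, 0, 0, 60], [-0.4, 0.95, 0, 0, 0, 0, 60], [-0.4, 0.95, 0, 0, 0, 0, 60]]])

```text
t: 27.5
eef_pos: [0.3474, 0.2195, 0.1975]
eef_rot: [-3.142, 0.0, 0.256]
ft_force: [0.8, 0.7, -0.8]
opening: 0.06
gripper_force: 0.0
```

Call:
servo_tool(increments=[[[-0.4, 0.9, 0, 0, 0, 0, 60], [0, 0.1, 0, 0, 0, 0, 60], [0, 0, 0, 0, 0, 0, 60], [0, 0, 0, 0, 0, 0, 60], [0, 0, 0, 0, 0, 0, 60]]])

```text
t: 28.12
eef_pos: [0.3249, 0.2767, 0.1978]
eef_rot: [3.141, 0.0, 0.254]
ft_force: [0.8, -0.4, -0.2]
opening: 0.0603
gripper_force: 0.0
```

```bash
python3 - <<'E'
from h import *
c=snap('wrist','w12.png')
o=readout.get_obs(); print(o['eef_pos'],o['ft_force'])
g=cv2.cvtColor(c['color'],cv2.COLOR_BGR2GRAY)
for n,p in dict(motor=(.355,.313,.008),puck=(.352,.306,.066)).items(): print(n,proj(c,p))
u,v=map(int,proj(c,(.352,.306,.05))); m=c['color'][v-60:v+60,u-60:u+60]; cv2.imwrite('pics/w12c.png',cv2.resize(m,(480,480),interpolation=cv2.INTER_CUBIC)); print(u,v)
E
```

```text
[0.32487128 0.27683476 0.19784433] [0.31350844 0.15144869 0.2489375 ]
motor (np.float64(291.28673328567544), np.float64(144.15610616722645))
puck (np.float64(292.89075163588575), np.float64(155.9657265275779))
294 153
```

View pics/w12c.png

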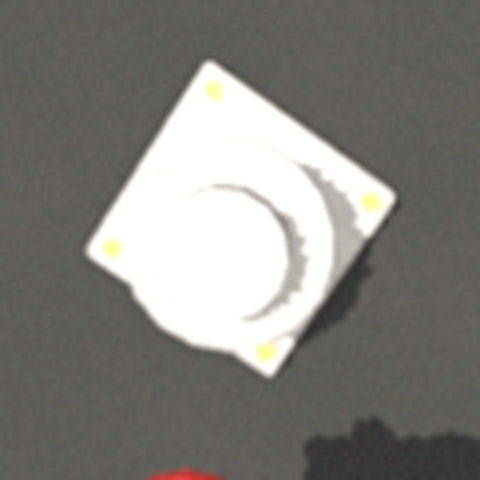

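The crop shows the white puck on the square foot. The foot corners are at (209,62), (396,197), (270,377) and (88,250), and the knob's root arc runs (225,186), (262,200), (293,250), (245,322). I'll fit these now.

```bash
python3 - <<'E'
from h import *
from scipy.optimize import least_squares as ls
c=snap('wrist')
W=lambda p,z:np.array([onplane(c,234-.4+x/4,93-.4+y/4,z)[:2] for x,y in p])
q=W([(209,61),(396,197),(270,378),(87,250)],.008); b=cv2.minAreaRect((q*1000).astype(np.float32)); print('foot',q.mean(0),b, np.degrees(np.arctan2(*(q[0]-q[3])[::-1])),np.degrees(np.arctan2(*(q[1]-q[2])[::-1])))
def fit(p,z,r):
  P=W(p,z); s=ls(lambda t:np.linalg.norm(P-t,axis=1)-r,P.mean(0)); return s.x.round(4),(s.fun*1000).round(1)
print('knob root',fit([(225,186),(262,200),(283,222),(293,250),(270,310),(245,322)],.048,.015))
print('base top',fit([(130,285),(150,315),(185,343),(215,351)],.048,.025))
print('base mixed low',fit([(240,137),(275,147),(310,175),(330,215),(331,250),(320,290)],.038,.025))
E
```

```text
foot [0.35095988 0.30950529] ((350.74261474609375, 309.4471740722656), (60.462257385253906, 60.19746017456055), 69.27944946289062) -20.53725574521813 -20.039861959788205
knob root (array([0.3482, 0.3081]), array([ 1.4,  0.2, -0.2, -0.3,  0.6,  0.9]))
base top (array([0.3499, 0.3092]), array([ 0.1, -0.2,  0.2, -0.1]))
base mixed low (array([0.3502, 0.3098]), array([-0.2,  0. ,  0.2,  0.2, -0.3, -0. ]))
```

Call:
servo_tool(increments=[[[0.21, 0.27, -0.4, 0, 0, 0, 54], [0.208, 0.273, -0.6, 0, 0, 0, 50], [0, 0, -0.6, 0, 0, 0, 48], [0, 0, -0.4, 0, 0, 0, 48], [0, 0, -0.2, 0, 0, 0, 48]]])

```text
t: 28.85
eef_pos: [0.3494, 0.3097, 0.0648]
eef_rot: [3.141, 0.001, 0.255]
ft_force: [-1.2, 0.6, -0.0]
opening: 0.0475
gripper_force: 0.0
```

Call:
servo_tool(increments=[[[0, 0, 0, 0, 0, 0, 48], [0, 0, 0, 0, 0, 0, 40], [0, 0, 0, 0, 0, 0, 33], [0, 0, 0, 0, 0, 0, 25], [0, 0, 0, 0, 0, 0, 24]]], squeeze=50)

```text
t: 29.48
eef_pos: [0.3498, 0.3104, 0.0669]
eef_rot: [-3.141, -0.002, 0.256]
ft_force: [-1.0, -3.4, 15.6]
opening: 0.028
gripper_force: 48.1
```

Call:
servo_tool(increments=[[[0, 0, 0.1, 0, 0, 0, 24], [0, 0, 0.4, 0, 0, 0, 24], [0, 0, 0.6, 0, 0, 0, 24], [0, 0, 0.6, 0, 0, 0, 24], [0, 0, 0, 0, 0, 0, 24]]])

```text
t: 30.1
eef_pos: [0.3504, 0.311, 0.1703]
eef_rot: [-3.14, -0.004, 0.256]
ft_force: [-0.7, 0.6, -2.4]
opening: 0.0277
gripper_force: 49.9
```

```bash
python3 - <<'E'
from h import *
c=snap('wrist','w13.png')
o=readout.get_obs(); print(o['eef_pos'],o['eef_rot'],o['opening'],o['ft_force'],o['ft_torque'])
g=cv2.cvtColor(c['color'],cv2.COLOR_BGR2GRAY)
z=o['eef_pos'][2]-.0675+.066-.018
u,v=map(int,proj(c,(*o['eef_pos'][:2],z))); print(u,v)
for r in range(v-60,v+20,5): print(r,g[r,u-70:u+70:5])
E
```

```text
[0.34975584 0.31050385 0.1688201 ] [-3.14069811e+00 -2.24458368e-03  2.55861287e-01] 0.027658723325297126 [ 0.30984232 -0.35892575 -4.04701871] [-0.0309901  -0.00688909 -0.0533281 ]
318 245
185 [ 98  93  98  97  97  97  97 213 255 255 167 175 174 176 176 173 171 168
 153 181 229 217  78  97  96  98  95  95]
190 [ 95  95  96  95  96  97 107 250 255 255 176 176 175 172 171 175 126 102
 104 155 185  64  58  72  96  97  95  93]
195 [ 95  96  95  94  93  95  91 249 255 255 174 176 176 175 174 107 107 105
 103 160 132  59  60  60  96  99  98  98]
200 [ 96  93  95  95  96  96  93  95 154 255 186 162 161 157 153 156 147 126
 101 175  57  60  62  57  58  56  58  57]
205 [ 95  94  93  91  95  96  95  97  96 156 215 255 255 255 255 255 255 244
 139  73  56  57  58  61  60  56  62  59]
210 [ 95  92  94  93  96  95  95  93 202 255 255 255 255 255 255 255 255 255
 255 208  92  59  57  58  59  57  60  57]
215 [ 92  93  94  92  92  94  95 209 251 255 255 255 255 255 255 255 255 255
 255 255 254  68  61  57  54  57  61  59]
220 [ 92  95  99  95  94  95 184 254 255 255 255 255 255 253 254 255 255 255

[... 293 characters left out ...]
 92  93  91 254 189 161  95 163 169 191 255 255 255 255 225 134
 130 162 145 147 180  53  61  60  61  58]
240 [ 95  94  93  95  91 255 168 167  39 166 255 255 255 255 255 255 255 255
 139  85  91 146 153  51  57  57  58  57]
245 [ 92  95  96  83  61 162 167 136  48 255 255 255 255 255 255 255 193 181
 182 120  48 145 145  44  54  58  57  57]
250 [ 98  95  92  57  59 168 168  66 117 179 176 198 233 181 190 179 181 183
 181 182  41 146 144  73  52  52  56  58]
255 [ 96  95  64  52  96 168 169  49 147 179 182 178 180 186 183 181 179 183
 182 185  40 141 144 139  54  53  60  58]
260 [ 95  94  55  53 139 169 167  42 148 181 182 181 181 180 183 186 183 181
 181 186  39  92 143 144  44  50  53  58]
```

```bash
cat > pk.py <<'E'
from h import *
from scipy.optimize import least_squares as ls
c=snap('wrist'); o=readout.get_obs(); e=o['eef_pos']
g=cv2.cvtColor(c['color'],cv2.COLOR_BGR2GRAY).astype(float)
z=e[2]-.0669+.038
u,v=proj(c,(*e[:2],z)); P=[]
# left edges (outside lighter bench ~95 -> bright), right edges (dark -> bright), sub-pixel at 50%
for r in range(212,228,2):
  row=g[r]
  L=[x for x in range(int(u)-60,int(u)-15) if row[x]<175<=row[x+1]]; Rr=[x for x in range(int(u)+60,int(u)+15,-1) if row[x]<150<=row[x-1]]
  if L: x=L[0]; P.append((x+(175-row[x])/(row[x+1]-row[x]),r))
  if Rr: x=Rr[0]; P.append((x-(150-row[x])/(row[x-1]-row[x]),r))
W=np.array([onplane(c,a,b,z)[:2] for a,b in P])
s=ls(lambda t:np.linalg.norm(W-t,axis=1)-.025,e[:2],loss='soft_l1',f_scale=.0005)
print('puck-TCP mm',((s.x-e[:2])*1000).round(1),(s.fun*1000).round(1))
E
python3 pk.py
```

```text
puck-TCP mm [-1.  1.] [-0.2 -0.1 -0.3 -0.2 -0.2 -0.2 -0.  -0.1  0.1  0.1  0.3  0.3  0.4  0.6
  0.4  0.4]
```

Call:
servo_tool(increments=[[[0.2736, -0.929, 0, 0, 0, 0, 24], [0.2736, -0.929, 0, 0, 0, 0, 24], [0.2736, -0.929, 0, 0, 0, 0, 24], [0.2736, -0.929, 0, 0, 0, 0, 24], [0.2736, -0.929, 0, 0, 0, 0, 24]]])

```text
t: 30.82
eef_pos: [0.4312, 0.0297, 0.1668]
eef_rot: [-3.141, 0.002, 0.256]
ft_force: [1.5, 1.3, -3.6]
opening: 0.0278
gripper_force: 50.1
```

Call:
servo_tool(increments=[[[0.2736, -0.929, 0, 0, 0, 0, 24], [0.2736, -0.929, 0, 0, 0, 0, 24], [0.2736, -0.929, 0, 0, 0, 0, 24], [0.2736, -0.929, 0, 0, 0, 0, 24], [0.2736, -0.929, 0, 0, 0, 0, 24]]])

```text
t: 31.45
eef_pos: [0.5132, -0.2488, 0.1663]
eef_rot: [-3.14, 0.002, 0.255]
ft_force: [0.7, 0.7, -2.6]
opening: 0.028
gripper_force: 50.1
```

Call:
servo_tool(increments=[[[0.2736, -0.929, 0, 0, 0, 0, 24], [0.2736, -0.929, 0, 0, 0, 0, 24], [0, 0, -0.4, 0, 0, 0, 24], [0, 0, -0.4, 0, 0, 0, 24], [0, 0, 0, 0, 0, 0, 24]]])

```text
t: 32.08
eef_pos: [0.5449, -0.3575, 0.1167]
eef_rot: [-3.137, 0.004, 0.256]
ft_force: [-0.2, -0.3, -2.1]
opening: 0.0276
gripper_force: 50.3
```

Call:
servo_tool(increments=[[[0, 0, -0.3, 0, 0, 0, 24], [0, 0, -0.2, 0, 0, 0, 24], [0, 0, -0.05, 0, 0, 0, 24], [0, 0, 0, 0, 0, 0, 24], [0, 0, 0, 0, 0, 0, 24]]])

```text
t: 32.7
eef_pos: [0.5467, -0.3589, 0.0874]
eef_rot: [3.141, -0.001, 0.256]
ft_force: [0.6, 0.5, -2.4]
opening: 0.0277
gripper_force: 50.3
```

```bash
python3 - <<'E'
from h import *
c=snap('wrist','w14.png')
o=readout.get_obs(); print(o['eef_pos'],o['eef_rot'],o['opening'],o['ft_force'])
E
```

```text
[ 0.54674078 -0.35882684  0.0873876 ] [ 3.14090128e+00 -5.10934994e-04  2.55883269e-01] 0.027517990515581275 [-0.618869   -0.33819396 -2.35751551]
```

Call:
servo_tool(increments=[[[0, 0.007, -0.12, 0, 0, 0, 24], [0, 0, -0.08, 0, 0, 0, 24], [0, 0, -0.045, 0, 0, 0, 24], [0, 0, 0, 0, 0, 0, 24], [0, 0, 0, 0, 0, 0, 24]]])

```text
t: 33.38
eef_pos: [0.5465, -0.3583, 0.0723]
eef_rot: [3.141, -0.0, 0.256]
ft_force: [-0.2, -0.5, -3.6]
opening: 0.0277
gripper_force: 50.3
```

Call:
servo_tool(increments=[[[0, 0, -0.015, 0, 0, 0, 24], [0, 0, -0.01, 0, 0, 0, 24], [0, 0, 0, 0, 0, 0, 24], [0, 0, 0, 0, 0, 0, 24], [0, 0, 0, 0, 0, 0, 24]]])

```text
t: 34.0
eef_pos: [0.5465, -0.3583, 0.0709]
eef_rot: [3.141, -0.0, 0.256]
ft_force: [-1.8, 1.7, 5.8]
opening: 0.0279
gripper_force: 51.1
```

Contact came at the predicted height. I'll release, lift and measure how well the puck is centred.

Call:
servo_tool(increments=[[[0, 0, 0.01, 0, 0, 0, 27], [0, 0, 0, 0, 0, 0, 31], [0, 0, 0, 0, 0, 0, 35], [0, 0, 0, 0, 0, 0, 39], [0, 0, 0, 0, 0, 0, 40]]])

```text
t: 34.62
eef_pos: [0.5465, -0.3583, 0.0713]
eef_rot: [3.142, -0.0, 0.256]
ft_force: [0.0, 0.7, -0.5]
opening: 0.0399
gripper_force: 0.0
```

Call:
servo_tool(increments=[[[0, 0, 0.2, 0, 0, 0, 42], [0, 0, 0.6, 0, 0, 0, 50], [-0.3, 0, 0.7, 0, 0, 0, 60], [-0.4, 0, 0.6, 0, 0, 0, 60], [0, 0, 0, 0, 0, 0, 60]]])

```text
t: 35.25
eef_pos: [0.5044, -0.3592, 0.2011]
eef_rot: [3.137, -0.003, 0.255]
ft_force: [0.4, 0.1, -0.3]
opening: 0.0602
gripper_force: 0.0
```

```bash
python3 - <<'E'
from h import *
c=snap('wrist','w15.png'); s=snap('scene','s15.png')
o=readout.get_obs(); print(o['eef_pos'],o['ft_force'])
g=cv2.cvtColor(c['color'],cv2.COLOR_BGR2GRAY)
u,v=map(int,proj(c,(.5464,-.3586,.052))); print(u,v, proj(c,(.5464,-.3586,.042)),proj(c,(.5464,-.3586,.016)))
np.set_printoptions(linewidth=250)
for r in range(v-60,v+61,6): print(r,g[r,u-62:u+63:4])
E
```

```text
[ 0.50458483 -0.35837111  0.19799477] [ 0.37380848 -0.09983908 -0.81634284]
327 146 (np.float64(326.9338609695721), np.float64(145.1708708971007)) (np.float64(325.9645938983406), np.float64(142.73868535749858))
86 [ 69  68  67  63  69  64  67  64  67  60 105 218 255 255 254 251 248 251 251 250 219  89  58  67  65  67  67  65  67  65  66  66]
92 [ 68  67  67  66  66  63  66  63 235 255 236 177 167 245 255 255 247 254 232 170 174 238 247 229  62  66  68  66  66  67  64  67]
98 [ 63  64  68  67  63  63 236 254 195 190 255 255 255 255 254 254 254 254 255 255 254 254 225 202 245 222  65  69  67  66  65  69]
104 [ 68  64  63  62 105 255 228 177 255 255 255 255 255 255 255 255 255 255 255 255 254 252 254 254 222 230 239  67  71  68  66  70]
110 [ 69  65  65  92 255 178 247 255 253 255 255 255 255 255 255 255 255 255 255 255 255 255 255 250 250 244 188 241  67  66  65  67]
116 [ 69  65  69 255 196 255 255 255 255 255 255 255 255 255 255 255 255 255 255 255 255 255 255 255 253 252 245 226 235  60  63  65]
122 [ 64  64 216 241 249 255 255 255 255 255 255 255 226 233 231 232 231 230 228 254 255
[... 1157 characters left out ...]
3 254 254 254 254 254 254 254 254 254 254 254 254 250 246 244 248 189 251  82  65  64  63  61]
182 [ 65  66  68  64  63 125 254 202 229 253 252 251 254 254 254 254 254 254 240 246 245 243 250 185 255 229  64  66  65  66  65  66]
188 [ 62  63  64  68  63  64  60 186 252 234 178 244 251 249 249 249 248 247 249 251 228 189 255 243  96  66  63  67  64  61  36  41]
194 [ 67  65  68  64  68  65  67  66  61 118 217 250 255 249 234 217 229 240 254 255 238 192  62  65  65  65  60  43  39  37  40  39]
200 [65 65 67 66 67 66 64 62 65 61 67 64 64 58 54 61 62 63 62 67 66 67 68 43 33 35 37 40 34 34 37 37]
206 [66 62 67 63 65 65 62 64 68 65 67 45 37 35 32 37 42 39 41 39 38 34 44 37 40 43 36 39 40 40 35 34]
```

The puck's outline is centred at (327,146), within 1 mm of the hub centre. Next is the motor.

Call:
servo_tool(increments=[[[-0.27, 0.965, 0, 0, 0, 0, 66], [-0.27, 0.965, 0, 0, 0, 0, 66], [-0.27, 0.965, 0, 0, 0, 0, 66], [-0.27, 0.965, 0, 0, 0, 0, 66], [-0.27, 0.965, 0, 0, 0, 0, 66]]])

```text
t: 35.98
eef_pos: [0.4228, -0.0669, 0.1966]
eef_rot: [-3.141, 0.001, 0.256]
ft_force: [0.1, 0.2, 0.5]
opening: 0.0662
gripper_force: 0.0
```

Call:
servo_tool(increments=[[[-0.27, 0.965, 0, 0, 0, 0, 66], [-0.27, 0.965, 0, 0, 0, 0, 66], [-0.27, 0.965, 0, 0, 0, 0, 66], [-0.27, 0.965, 0, 0, 0, 0, 66], [-0.27, 0.965, 0, 0, 0, 0, 66]]])

```text
t: 36.6
eef_pos: [0.3416, 0.2228, 0.1968]
eef_rot: [3.141, 0.001, 0.256]
ft_force: [1.3, 0.0, -0.1]
opening: 0.0657
gripper_force: 0.0
```

Call:
servo_tool(increments=[[[-0.27, 0.965, 0, 0, 0, 0, 66], [0, 0, 0, 0, 0, 0, 66], [0, 0, 0, 0, 0, 0, 66], [0, 0, 0, 0, 0, 0, 66], [0, 0, 0, 0, 0, 0, 66]]])

```text
t: 37.22
eef_pos: [0.3267, 0.2777, 0.1972]
eef_rot: [3.142, 0.0, 0.254]
ft_force: [-0.4, 0.8, -0.4]
opening: 0.0663
gripper_force: 0.0
```

```bash
python3 - <<'E'
from h import *
c=snap('wrist','w16.png')
o=readout.get_obs(); print(o['eef_pos'],o['eef_rot'],o['ft_force'])
H,S,V=cv2.split(cv2.cvtColor(c['color'],cv2.COLOR_BGR2HSV))
near=proj(c,(.351,.3095,.008)); print(near)
for t in(140,170):
  b=square(c,(V>t),near,.008); print(b)
k=blob(c,V>150,near); k=cv2.approxPolyDP(cv2.convexHull(k),4,True).reshape(-1,2); print([(p.tolist(),onplane(c,*p,.008)[:2].round(4).tolist()) for p in k])
E
```

```text
[0.32670482 0.2778772  0.19726108] [3.14153914e+00 7.85863612e-05 2.53987096e-01] [ 0.4635506  -0.21003565 -0.50719046]
(np.float64(294.13987993531674), np.float64(150.64718517582173))
((350.98919677734375, 309.6904296875), (61.730865478515625, 61.7926139831543), 69.73889923095703)
((351.0179443359375, 309.6695556640625), (61.10780334472656, 61.2454833984375), 69.7308120727539)
[([286, 110], [0.3894, 0.3273]), ([333, 143], [0.3693, 0.2714]), ([302, 188], [0.3131, 0.2915]), ([256, 158], [0.333, 0.3474])]
```

Call:
servo_tool(increments=[[[0.2, 0.27, -0.5, 0, 0, 0, 66], [0.205, 0.26, -0.7, 0, 0, 0, 66], [0, 0, -0.7, 0, 0, 0, 66], [0, 0, -0.6, 0, 0, 0, 66], [0, 0, -0.25, 0, 0, 0, 66]]])

```text
t: 37.9
eef_pos: [0.3503, 0.3095, 0.0305]
eef_rot: [3.141, 0.002, 0.255]
ft_force: [1.6, 0.5, -0.0]
opening: 0.0659
gripper_force: 0.0
```

Call:
servo_tool(increments=[[[0, 0, -0.07, 0, 0, 0, 66], [0, 0, 0, 0, 0, 0, 56], [0, 0, 0, 0, 0, 0, 48], [0, 0, 0, 0, 0, 0, 40], [0, 0, 0, 0, 0, 0, 38]]], squeeze=60)

```text
t: 38.52
eef_pos: [0.351, 0.3106, 0.0292]
eef_rot: [-3.141, -0.002, 0.256]
ft_force: [-0.3, -2.3, 14.2]
opening: 0.0424
gripper_force: 58.8
```

Call:
servo_tool(increments=[[[0, 0, 0.1, 0, 0, 0, 38], [0, 0, 0.4, 0, 0, 0, 38], [0, 0, 0.5, 0, 0, 0, 38], [0, 0, 0.3, 0, 0, 0, 38], [0, 0, 0, 0, 0, 0, 38]]])

```text
t: 39.15
eef_pos: [0.3511, 0.3109, 0.1073]
eef_rot: [-3.141, -0.003, 0.256]
ft_force: [-0.3, 0.0, -3.4]
opening: 0.0416
gripper_force: 61.7
```

```bash
python3 - <<'E'
from h import *
o=readout.get_obs(); print(o['eef_pos'],o['eef_rot'],o['opening'],o['ft_force'],o['ft_torque'])
E
```

```text
[0.3510887  0.3108637  0.10733769] [-3.14064009e+00 -2.58565541e-03  2.55871197e-01] 0.04164856312269312 [-0.25207381  0.0414697  -3.36566571] [-0.01279751  0.04568252 -0.00293932]
```

Call:
servo_tool(increments=[[[0.26, -0.83, 0, 0, 0, -0.255, 38], [0.26, -0.83, 0, 0, 0, -0.255, 38], [0.26, -0.83, 0, 0, 0, -0.255, 38], [0.26, -0.83, 0, 0, 0, -0.255, 38], [0.26, -0.83, 0, 0, 0, -0.255, 38]]])

```text
t: 39.78
eef_pos: [0.4285, 0.0598, 0.1054]
eef_rot: [-3.141, 0.001, 0.144]
ft_force: [0.4, 1.5, -4.1]
opening: 0.0421
gripper_force: 62.2
```

Call:
servo_tool(increments=[[[0.26, -0.83, 0, 0, 0, -0.255, 38], [0, 0, -0.4, 0, 0, 0, 38], [0, 0, -0.35, 0, 0, 0, 38], [0, 0, -0.2, 0, 0, 0, 38], [0, 0, 0, 0, 0, 0, 38]]])

```text
t: 40.4
eef_pos: [0.4436, 0.0119, 0.0483]
eef_rot: [-3.141, 0.002, 0.123]
ft_force: [0.6, 0.1, -2.9]
opening: 0.0421
gripper_force: 62.4
```

Call:
servo_tool(increments=[[[0, 0, 0, 0, 0, 0, 38], [0, 0, 0, 0, 0, 0, 38], [0, 0, 0, 0, 0, 0, 38], [0, 0, 0, 0, 0, 0, 38], [0, 0, 0, 0, 0, 0, 38]]])

```text
t: 41.02
eef_pos: [0.4442, 0.0116, 0.0492]
eef_rot: [3.142, -0.0, 0.122]
ft_force: [-0.5, 0.2, -3.0]
opening: 0.0424
gripper_force: 62.4
```

```bash
python3 - <<'E'
from h import *
c=snap('wrist','w17.png')
o=readout.get_obs(); e=o['eef_pos']; print(e,o['eef_rot'],o['ft_force'])
g=cv2.cvtColor(c['color'],cv2.COLOR_BGR2GRAY)
np.set_printoptions(linewidth=250)
print('foot centre',proj(c,(e[0],e[1],e[2]-.021)),'cradle',proj(c,(.4446,.011,.012)))
# expected pixel of far corners: cradle rim outer & foot top
def sq(cx,cy,h,z,yaw):
  for a in (0,1,2,3):
    t=np.radians(yaw+45+90*a); p=(cx+h*2**.5*np.cos(t),cy+h*2**.5*np.sin(t),z); print(np.round(proj(c,p)),end=' ')
  print()
sq(.4446,.011,.046,.012,-27.9); sq(.4446,.011,.040,.012,-27.9); sq(e[0],e[1],.03,e[2]-.0212,-27.9)
for r in range(120,240,6): print(r,g[r,200:440:6])
E
```

```text
[0.44419534 0.01165334 0.04914211] [ 3.14154918e+00 -1.21642732e-04  1.22337216e-01] [-0.6107477  -0.16552688 -3.12210064]
foot centre (np.float64(317.86628192654814), np.float64(244.26094418008165)) cradle (np.float64(318.8848438344631), np.float64(232.4264774064015))
[298. 123.] [214. 250.] [336. 323.] [427. 215.] 
[301. 139.] [228. 247.] [334. 312.] [413. 217.] 
[304. 169.] [243. 256.] [330. 309.] [395. 232.] 
120 [120 122 113 116 121 117 117 116 119 121 120 117 120 119 119 117 118 119 120 122 120 119 117 116 119 119 113 117 119 112 117 116 117 116 120 117 119 116 116 116]
126 [117 119 119 118 117 121 118 116 116 115 116 116 121 118 119 119 215 166 119 121 119 117 118 117 116 117 116 117 116 119 118 120 119 116 119 117 115 117 117 119]
132 [119 120 118 118 121 118 116 119 114 121 117 120 117 121 125 116 255 255 255 106 117 119 119 115 120 118 116 117 115 119 119 120 118 120 117 118 120 121 119 118]
138 [117 118 119 121 115 117 115 119 117 114 121 115 116 122 119 255 255 255 255 255 123 121 115 117 117 117 118 117 119 116 116 120 121 116 119 121 116 119 118 121]
144 [117 119 118 11
[... 1936 characters left out ...]
171 170 171 162 167 172  74  75  76]
216 [115 118 118 113 116 116 197 255 201 254 255 255 255 255 255 255 112 115 118 114 107 103 100  94 255 255 213 212 199 168 171 171 170 171 171 135 170 173  75  74]
222 [117 117 119 115 116 114 255 252 195 255 255 254 255 255 255 120 117 119 115 109 106 104 102  96  92 214 215 212 212 212 163 170 171 171 120 170 167  72  76  71]
228 [117 118 117 120 115 255 255 193 255 255 246 255 255 255 115 116 120 113 151 152 134 128 101  93  93  95 212 212 213 212 212 191 170 120 166 171  74  74  73  73]
234 [117 118 119 121 190 255 196 254 254 255 255 255 208 198 119 134 207 199 198 200 200 204 203 180  95  89 210 212 210 209 200 210 139 155 170  91  75  76  75  73]
```

The foot lines up inside the cradle, with its corners where predicted. I'll lower it.

Call:
servo_tool(increments=[[[0, 0, -0.1, 0, 0, 0, 38], [0, 0, -0.08, 0, 0, 0, 38], [0, 0, -0.04, 0, 0, 0, 38], [0, 0, 0, 0, 0, 0, 38], [0, 0, 0, 0, 0, 0, 38]]])

```text
t: 41.7
eef_pos: [0.4442, 0.0117, 0.0359]
eef_rot: [-3.142, -0.0, 0.122]
ft_force: [-0.5, 0.0, -3.8]
opening: 0.0421
gripper_force: 62.4
```

Call:
servo_tool(increments=[[[0, 0, -0.015, 0, 0, 0, 38], [0, 0, -0.015, 0, 0, 0, 38], [0, 0, 0, 0, 0, 0, 38], [0, 0, 0, 0, 0, 0, 38], [0, 0, 0, 0, 0, 0, 38]]])

```text
t: 42.32
eef_pos: [0.4442, 0.0117, 0.0342]
eef_rot: [3.142, -0.0, 0.122]
ft_force: [-0.6, -1.2, 5.8]
opening: 0.0421
gripper_force: 63.4
```

Call:
servo_tool(increments=[[[0, 0, 0.01, 0, 0, 0, 41], [0, 0, 0, 0, 0, 0, 46], [0, 0, 0, 0, 0, 0, 51], [0, 0, 0, 0, 0, 0, 54], [0, 0, 0, 0, 0, 0, 54]]])

```text
t: 42.95
eef_pos: [0.4442, 0.0117, 0.0347]
eef_rot: [-3.142, -0.0, 0.122]
ft_force: [-0.0, -0.4, 1.1]
opening: 0.0542
gripper_force: 0.0
```

Call:
servo_tool(increments=[[[0, 0, 0.2, 0, 0, 0, 54], [0, 0, 0.7, 0, 0, 0, 56], [0, 0, 0.9, 0, 0, 0, 60], [0, 0, 0.9, 0, 0, 0, 60], [0, 0, 0.3, 0, 0, 0, 60]]])

```text
t: 43.58
eef_pos: [0.445, 0.0116, 0.2185]
eef_rot: [3.14, -0.005, 0.122]
ft_force: [-0.3, 0.6, -0.2]
opening: 0.0601
gripper_force: 0.0
```

Call:
servo_tool(increments=[[[0, 0, 0.3, 0, 0, 0, 60], [0, 0, 0, 0, 0, 0, 60], [0, 0, 0, 0, 0, 0, 60], [0, 0, 0, 0, 0, 0, 60], [0, 0, 0, 0, 0, 0, 60]]])

```text
t: 44.2
eef_pos: [0.4439, 0.0117, 0.2322]
eef_rot: [-3.141, 0.001, 0.122]
ft_force: [-0.4, -0.0, 0.3]
opening: 0.0601
gripper_force: 0.0
```

```bash
python3 - <<'E'
from h import *
c=snap('wrist'); s=snap('scene'); e=readout.get_obs(); print(e['eef_pos'],e['ft_force'])
g=cv2.cvtColor(c['color'],cv2.COLOR_BGR2GRAY); H,S,V=cv2.split(cv2.cvtColor(c['color'],cv2.COLOR_BGR2HSV))
# weight & spin stand & puck by colour from wrist and scene
for n,im in(('wrist',c),('scene',s)):
  h,sa,va=cv2.split(cv2.cvtColor(im['color'],cv2.COLOR_BGR2HSV)); y=(sa>90)&(va>90)&(h>8)&(h<40)
  p=proj(im,(.6391,.118,.056)); print(n,p,circ(im,y,p,.056))
# motor can top (dark disc) & foot orange dots
y=((S>40)&(V>150)&(H>8)&(H<40)).astype(np.uint8); nn,_,st,ce=cv2.connectedComponentsWithStats(y)
print([(ce[i].round(1).tolist(),st[i,4],onplane(c,*ce[i],.013)[:2].round(4).tolist()) for i in range(1,nn) if 2<st[i,4]<200])
print('cradle',square(c,(g>150),proj(c,(.4446,.011,.012)),.012))
E
```

```text
[0.44406995 0.0116609  0.23238098] [ 0.13850394 -0.87088148 -1.0591427 ]
wrist (np.float64(222.32477438454748), np.float64(-53.661157400139416)) (array([0.5284, 0.1594]), np.float64(0.0142), np.float64(1.0))
scene (np.float64(291.6158873851204), np.float64(299.79535544186854)) (array([0.6412, 0.1215]), np.float64(0.0251), np.float64(0.95))
[([181.6, 67.3], np.int32(34), [0.5423, 0.172]), ([311.3, 144.9], np.int32(18), [0.4771, 0.0226]), ([345.9, 169.0], np.int32(20), [0.4541, -0.0217]), ([287.5, 179.2], np.int32(18), [0.4331, 0.0462]), ([321.6, 202.0], np.int32(21), [0.4097, 0.0018])]
cradle ((444.5654602050781, 11.657302856445312), (92.32102966308594, 92.53813934326172), 62.052207946777344)
```

All parts check out: the motor foot is centred in the cradle to within 1.5 mm and 1°, and the weight is on the pan. I'll hand in the job.

```bash
python3 -c "
from plant import workorder; print(workorder.sign_off())"
```

```text
the job is handed in; nothing more can be done
None
```

The job is handed in: pulley in the dish, brass weight on the scale pan, sub-platter in the spin stand with the puck within about 1 mm of the hub's centre, and motor square in the cradle, all released by about 44 s of the 131 s limit; the sign-off gave no verdict.

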